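# Empty the stopper jug and put it on the balance

### The arm

A 7-joint arm with a two-finger parallel gripper is mounted at the origin on the work surface. World frame = base frame: x ahead of the robot, y to its left, z up, the work surface at z = 0. Lengths are in m, angles in rad, forces in N, time in s.
With the tool pointing down it reaches from about 0.4 to 0.85 m from the base axis. Payload 4.5 kg.
Tool frame: the origin (TCP) lies midway between the tips of the shut fingers; the grasp point (between the pads) lies 19 mm behind it; z points along the fingers, y is the line along which they close (so a half turn about z gives the same grasp; the last joint's range is limited). The gripper opens to 88 mm and grips with 3 to 60 N. Pads are 18 mm wide; open, the fingers measure 123 mm over their backs; the gripper's body (75 mm by 187 mm) begins 45 mm behind the grasp point.
Start: joints at [-1.183, 0.689, -0.195, 1.565, 0.157, 0.902, -0.215], TCP at [0.217, 0.586, 0.239] pointing down, gripper open.
Joint ranges: [-3.01, 3.01], [-0.46, 2.08], [-1.47, 1.51], [0.13, 2.56], [-1, 4.14], [0.04, 2.09], [-2.66, 2.66]. Speed limits (rad/s): [2.57, 2.57, 3.14, 3.14, 3.14, 3.14, 3.14].

### API

Orientations are given as a unit quaternion [x, y, z, w].
In Python, from plant import r gives the robot as it stands.
- The arm moves only by the tool move_arm, never from a script. Its argument "targets" is a list that holds one entry, the list of rows, each a list of 7 numbers: the opening, from 0 (shut) to 1 (fully open), then the shift along the tool's x, y, z in mm, then the turn, a rotation vector about the tool's x, y, z in degrees. In form: [[[claw, dx, dy, dz, ax, ay, az], ...]]. A call has 1 to 10 rows; each row is the pose to reach, as a shift and turn from the pose commanded when the call began, along the tool's axes at that moment; what a row does not reach only later rows make up. A row lasts 1/8 s, in which the tool goes at most 62.5 mm and 10.7 degrees, less where a joint would pass 70% of its speed; a pose out of reach is approached as far as the arm can. A call with a gripper value outside its range is refused whole. The fingers move at their own pace and stop on an object; "newtons" is the grip in N (left out, the last holds). Time passes only in rows, so rows that repeat a pose let the fingers close. It gives the time, the measured TCP pose, the force, the opening and the grip force at its end, in the units of the state.
- r.get_state(): the state, without advancing time (a new reading comes with each control period).
- r.snapshot(name): name is "scene" or "top"; returns the picture (384x512x3 uint8, red, green, blue); there is no depth.
- r.camera_info(name): a dict with "fx", "fy", "cx", "cy" (pixels), "k1" (the pictures are not rectified: a ray, as slopes to the right and down, at radius r is drawn at 1 + k1 r^2 times it, then the intrinsics apply), "R" (3x3) and "t" (3): a world point X has camera coordinates R X + t. Camera axes: x right, y down, z forward; pixel columns grow to the right and rows downward; lengths in m; the calibration is good to about 2 mm. A picture is of the moment at which its call begins. camera_info takes no time and is no camera call.
- r.finish_job(): hands the job in; it is judged then, once.
The state is a dict: "clock": time; "q": joint angles; "qd": joint speeds; "joint_torque": joint torques, N m; "tool_pos": TCP position; "eef_rot": TCP orientation; "contact_force": force on the tool from outside, world axes, zero at the start; "moment": the same for the moment, N m; "opening": opening from 0.0 (shut) to 1.0 (fully open); "finger_force": force on a finger pad.
Only numpy, scipy, OpenCV 4.12 (cv2) and the standard library are available. Lean on these libraries where they do the work, as an engineer would, in place of code of your own. Each camera call takes 0.05 s, during which the arm holds its last target. There are 200 camera calls.

### The job

Tip the loose rubber stoppers out of the handled jug into the open tray, all five of them. Then stand the empty jug upright in the middle of the balance's round pan, setting it down gently, and let go. Leave the plain beaker, the bottle and the tube rack where they stand.

Things in the scene. Friction and masses are not known exactly. Their poses are not given: they have to be found in the camera images.
- jug: white plastic jug, the only one with a handle, holding five loose stoppers; 110 mm high, round, 84 mm outside diameter at the foot and 96 mm at the rim, wall 4 mm, floor 6 mm thick, 0.16 to 0.26 kg empty. Origin: centre of its underside; z points up out of the mouth; the handle points along its +y
- jug_handle (a point): grip point in the jug's handle, 86 mm from the jug's axis along its +y, 80 mm above its underside. The handle is an upright slab 16 mm thick (along the jug's x), 22 mm wide (along y, 75 to 97 mm from the axis) and 75 mm tall (from 30 to 105 mm above the underside), open below, joined to the wall by an arm at 91 to 105 mm height. Axes as the jug's
- jug_rim (a point): centre of the jug's mouth, 110 mm above its underside, axes as the jug's
- stopper0_mid (a point): middle of a black rubber stopper, a tapered plug 28 mm long and 26 to 30 mm in diameter, 22 g; its z lies along the plug. It starts in the jug
- stopper1_mid (a point): middle of a black rubber stopper, a tapered plug 28 mm long and 26 to 30 mm in diameter, 22 g; its z lies along the plug. It starts in the jug
- stopper2_mid (a point): middle of a black rubber stopper, a tapered plug 28 mm long and 26 to 30 mm in diameter, 22 g; its z lies along the plug. It starts in the jug
- stopper3_mid (a point): middle of a black rubber stopper, a tapered plug 28 mm long and 26 to 30 mm in diameter, 22 g; its z lies along the plug. It starts in the jug
- stopper4_mid (a point): middle of a black rubber stopper, a tapered plug 28 mm long and 26 to 30 mm in diameter, 22 g; its z lies along the plug. It starts in the jug
- tray: grey open tray fixed to the table, 240 mm along its x, 200 mm along its y, 50 mm high, walls and floor 5 mm. Origin: centre of its underside, z up
- balance: white laboratory balance fixed to the table: flat housing 240 mm along its x, 190 mm along its y, top at 50 mm; a display strip on its -x end (150 mm along y, 117 to 67 mm from the centre) rises to 58 mm. Origin: centre of its underside, z up
- pan_top (a point): centre of the top face of the balance's round steel pan, 130 mm in diameter, 4 mm thick, about 63 mm above the table and 30 mm from the housing's centre along the balance's +x. The pan is sprung and gives up to 6 mm downwards, at about 2 N per mm
- beaker: plain white beaker without handle, empty, 100 mm high, 80 mm outside diameter at the rim, a bystander. Origin: centre of its underside, z up
- bottle: closed brown bottle with a white cap, 165 mm high, 62 mm in diameter, a bystander. Origin: centre of its underside, z up
- rack: blue tube rack, 80 mm along its x, 200 mm along its y, 55 mm high, with three tubes rising to 90 mm, a bystander. Origin: centre of its underside, z up

How it is judged:
On the way, in this order (a step that is already met when the one before it is completed fails the run):
1. the jug is tipped well over (75 degrees or more) with its mouth above the tray (angle between jug's own z axis and vertical above 1.3 rad and horizontal distance between jug_rim and tray below 0.17 m), for 0.05 s.
2. all five stoppers lie in the tray (x of stopper0_mid in the frame of tray between -0.118 and 0.118 m and y of stopper0_mid in the frame of tray between -0.098 and 0.098 m and z of each of stopper0_mid, stopper1_mid, stopper2_mid, stopper3_mid, stopper4_mid in the frame of tray below 0.06 m and linear speed of each of stopper0, stopper1, stopper2, stopper3, stopper4 below 0.1 m/s and x of stopper1_mid in the frame of tray between -0.118 and 0.118 m and y of stopper1_mid in the frame of tray between -0.098 and 0.098 m and x of stopper2_mid in the frame of tray between -0.118 and 0.118 m and y of stopper2_mid in the frame of tray between -0.098 and 0.098 m and x of stopper3_mid in the frame of tray between -0.118 and 0.118 m and y of stopper3_mid in the frame of tray between -0.098 and 0.098 m and x of stopper4_mid in the frame of tray between -0.118 and 0.118 m and y of stopper4_mid in the frame of tray between -0.098 and 0.098 m), for 0.2 s.
At the end, for the whole second after the job is handed in: All five stoppers at rest in the tray (middles inside its walls, under 60 mm high); the jug still and upright (within 0.1 rad) on the pan, its axis within 25 mm of the pan's centre, underside within 8 mm of the pan's face, bearing on the balance with over 0.5 N (all of step 2 and angle between jug's own z axis and vertical below 0.1 rad and horizontal distance between jug and pan_top below 0.025 m and z of jug in the frame of pan_top between -0.008 and 0.008 m and linear speed of jug below 0.03 m/s and contact force between jug and balance above 0.5 N); the robot touches nothing.
It fails at once if the beaker is shifted by more than 25 mm or knocked over (distance of beaker from where it was at the start of the episode above 0.025 m or angle between beaker's own z axis and vertical above 0.35 rad).
It fails at once if the bottle is shifted by more than 25 mm or knocked over (distance of bottle from where it was at the start of the episode above 0.025 m or angle between bottle's own z axis and vertical above 0.35 rad).
It fails at once if the rack is shifted by more than 25 mm or knocked over (distance of rack from where it was at the start of the episode above 0.025 m or angle between rack's own z axis and vertical above 0.35 rad).
It fails at once if the jug presses on the balance with more than 30 N (contact force between jug and balance above 30 N).
It also fails if it takes over 69 s, if anything falls off the work surface, if the arm or the gripper's body presses on something with over 40 N, if the wrist force passes 120 N, or if a joint passes its speed limit or range.

## Working session

There is one attempt and no reset: what is moved stays moved. The work goes in short steps, Python scripts to look and compute and a tool call to move; the robot and the scene stay as the last step left them, time stands still between calls to the robot, and variables do not carry over. Pictures are saved under pics/ and viewed, at most 10 in all, crops included, and the job is handed in when it is done.

Besides the shell and the picture viewer there is one more tool, called after "Emit:" by a JSON object that holds its "api" and its "payload", one argument or row to a line. move_arm: Moves the arm, as the interface text tells. Its arguments: {"type":"object","properties":{"targets":{"type":"array","items":{"type":"array","items":{"type":"array","items":{"type":"number"}}}},"newtons":{"type":"number"}},"required":["targets"]}

```bash
mkdir -p pics; ls
python3 - <<'E'
from plant import r
import cv2,numpy as np
for n in("scene","top"):
    cv2.imwrite(f"pics/{n}0.png",cv2.resize(r.snapshot(n)[:,:,::-1],(800,600),interpolation=cv2.INTER_CUBIC))
    print(n,{k:np.round(v,4).tolist() for k,v in r.camera_info(n).items()})
s=r.get_state();print(s)
E
```

```text
pics
scene {'fx': 425.055, 'fy': 425.055, 'cx': 257.3153, 'cy': 192.4252, 'k1': -0.0585, 'R': [[-0.832, 0.5548, 0.0051], [0.2897, 0.4423, -0.8488], [-0.4732, -0.7047, -0.5287]], 't': [0.5062, -0.0936, 1.3381]}
top {'fx': 443.2537, 'fy': 443.2537, 'cx': 251.7412, 'cy': 190.5004, 'k1': -0.0462, 'R': [[-0.0124, -0.9999, -0.0043], [-0.9946, 0.0127, -0.1034], [0.1035, 0.003, -0.9946]], 't': [0.0027, 0.6132, 1.1867]}
{'clock': 0.1, 'q': array([-1.18317121,  0.68989147, -0.19447917,  1.56620792,  0.15730326,
        0.902466  , -0.21509345]), 'qd': array([-0.0026131 , -0.00076516, -0.00075845, -0.00274413,  0.00012168,
       -0.00205945,  0.00136212]), 'joint_torque': array([-2.04041891e-03, -5.28499854e+01, -1.27147213e+00, -1.53837991e+01,
       -5.26512181e-02,  1.97176872e-03,  4.65643404e-05]), 'tool_pos': array([0.21642818, 0.58575503, 0.23800313]), 'eef_rot': array([ 1.75966816e-01,  9.84395780e-01, -7.89439963e-04, -7.05704655e-05]), 'contact_force': array([-0.47242496, -0.14414763, -0.23936822]), 'moment': array([-0.00477689,  0.01786453,  0.04047372]), 'finger_force': 0.0, 'opening': 0.9991834262437654}
```

View pics/scene0.png

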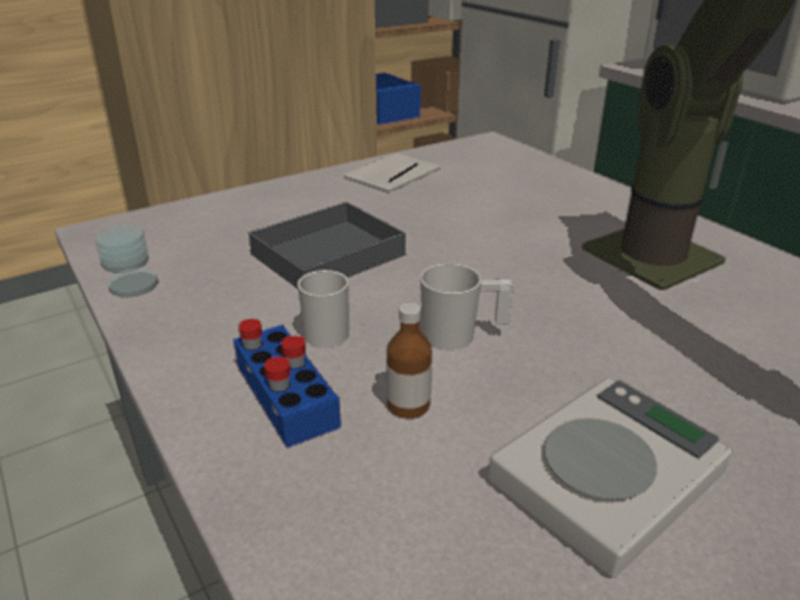

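View pics/top0.png

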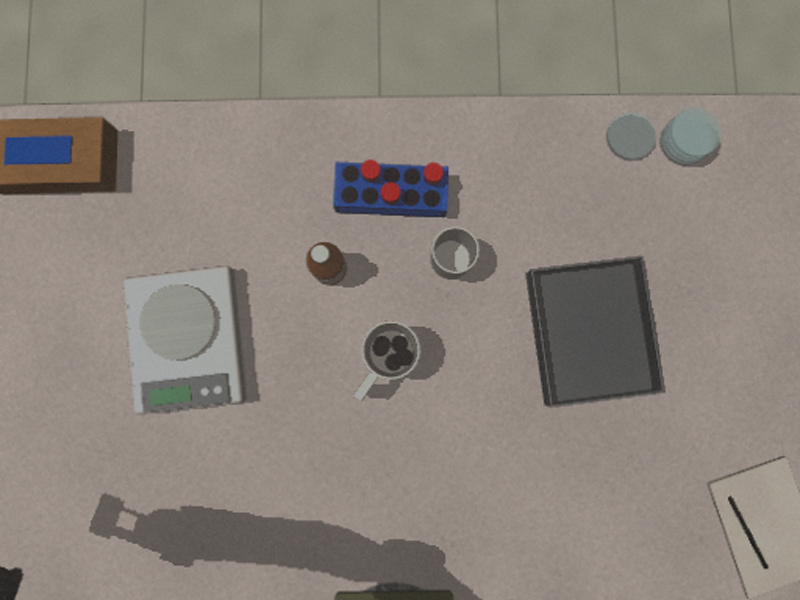

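The scene view shows the jug at about (450,280) at the rim with its handle at (500,290), the pan at (600,458) and the tray rim at (250..405,205..285). In the top view the jug rim is at (391,350), the handle end at (361,394) and the pan at (179,322). I'll enlarge the jug and pan.

```bash
cat > h.py <<'E'
import numpy as np,cv2
from plant import r
from scipy.spatial.transform import Rotation as Ro
C={n:r.camera_info(n) for n in("scene","top")}
def P(n):
    c=C[n];return np.array([[c["fx"],0,c["cx"]],[0,c["fy"],c["cy"]],[0,0,1.]]),np.array([c["k1"],0,0,0,0.])
def und(n,uv):   # native px -> slopes
    K,d=P(n);return cv2.undistortPoints(np.array([[uv]],float),K,d)[0,0]
def ray(n,uv):
    c=C[n];R=np.array(c["R"]);t=np.array(c["t"]);s=und(n,uv)
    return -R.T@t,R.T@np.array([*s,1])
def tri(us,ut):
    A=np.zeros((3,3));b=np.zeros(3);L=[ray("scene",us),ray("top",ut)]
    for o,d in L:
        d=d/np.linalg.norm(d);M=np.eye(3)-np.outer(d,d);A+=M;b+=M@o
    X=np.linalg.solve(A,b);e=max(np.linalg.norm(np.cross(X-o,d/np.linalg.norm(d))) for o,d in L)
    return X,e
def atz(n,uv,z):
    o,d=ray(n,uv);return o+d*(z-o[2])/d[2]
def proj(n,X):
    c=C[n];K,d=P(n);return cv2.projectPoints(np.atleast_2d(X).astype(float),np.array(c["R"]),np.array(c["t"]),K,d)[0][:,0]
def crop(im,x,y,w,h,s): return cv2.resize(im[y:y+h,x:x+w],None,fx=s,fy=s,interpolation=cv2.INTER_CUBIC)
E
python3 - <<'E'
from h import *
s=r.snapshot("scene")[:,:,::-1];t=r.snapshot("top")[:,:,::-1]
a=np.hstack([crop(s,260,160,80,60,5),crop(t,215,200,80,60,5)])
b=np.hstack([crop(s,330,260,100,75,4),crop(t,75,170,100,75,4)])
cv2.imwrite("pics/c1.png",np.vstack([a,b]))
S=1/1.5625
for n,u,v in[("pan",(600,458),(179,322)),("rim",(450,279),(391,350)),("beaker",(324,284),(455,250)),("cap",(409,310),(320,254)),
 ("tA",(250,241),(641,257)),("tB",(347,205),(664,391)),("tC",(405,242),(547,406)),("tD",(305,285),(527,271))]:
    X,e=tri(np.array(u)*S,np.array(v)*S);print(n,X.round(3),round(e,4))
E
```

```text
pan [0.573 0.366 0.057] 0.0008
rim [ 0.519 -0.     0.107] 0.0001
beaker [ 0.685 -0.109  0.097] 0.001
cap [0.671 0.11  0.162] 0.0005
tA [ 0.678 -0.446  0.029] 0.0028
tB [ 0.442 -0.471  0.04 ] 0.0026
tC [ 0.421 -0.27   0.029] 0.0004
tD [ 0.658 -0.243  0.021] 0.0018
```

View pics/c1.png

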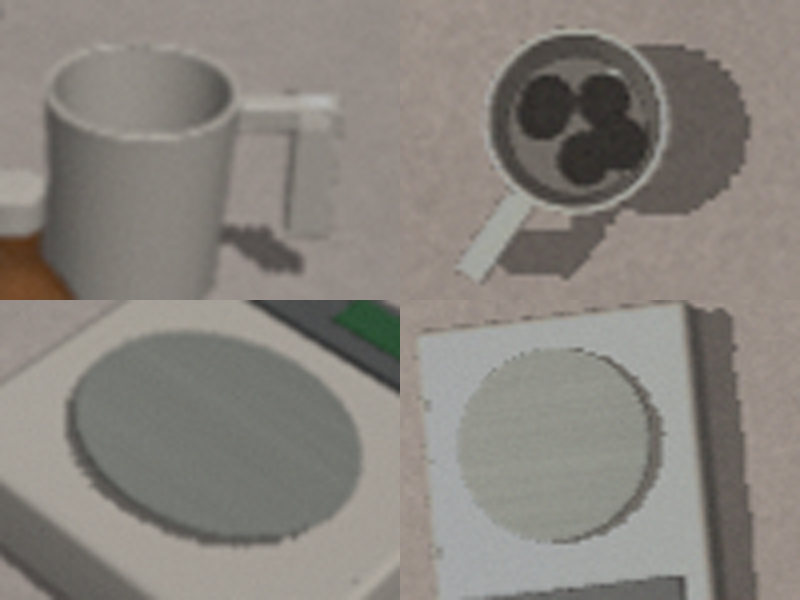

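Run:
```python
from h import *
for n,u,v in[("pan",(384.5,292.7),(113.1,206.1)),("rim",(288.4,178.2),(250.4,224.2)),("hend",(260+338/5,160+102/5),(229,255))]:
    X,e=tri(u,v);print(n,X.round(4),round(e,4))
rim=tri((288.4,178.2),(250.4,224.2))[0]
he=atz("top",(229,255),.105);d=he-rim;print(he,d,np.hypot(d[0],d[1]),np.degrees(np.arctan2(d[1],d[0])))
S=1/1.5625
T=[atz("top",np.array(p)*S,.05) for p in[(641,257),(664,391),(547,406),(527,271)]]
print(np.round(T,3),np.mean(T,0))
```

```text
pan [0.573  0.3684 0.0598] 0.0001
rim [ 5.183e-01 -5.000e-04  1.073e-01] 0.0005
hend [0.4406 0.0553 0.1035] 0.0007
[0.44113109 0.05470131 0.105     ] [-0.07719483  0.05515363 -0.00232213] 0.09487341712356522 144.45521400315351
[[ 0.677 -0.44   0.05 ]
 [ 0.444 -0.469  0.05 ]
 [ 0.422 -0.265  0.05 ]
 [ 0.655 -0.238  0.05 ]] [ 0.54953275 -0.35306373  0.05      ]
```

Run:
```python
from h import *
import itertools
s=r.get_state();q=s["q"];Rt=Ro.from_quat(s["eef_rot"])
out=[]
for ax in itertools.product("xy",repeat=1):
  for sg in itertools.product([1,-1],repeat=7):
    R=Ro.identity()
    for i,c in enumerate("zyzyzyz"): R=R*Ro.from_euler(c,sg[i]*q[i])
    for off in(0,90,180,270):
      for o1 in (0,90,180,270):
        e=(Ro.from_euler("z",o1,degrees=True)*R*Ro.from_euler("z",off,degrees=True)*Rt.inv()).magnitude()
        out.append((round(e,4),sg,off,o1))
out.sort();[print(o) for o in out[:24]]
```

```text
(0.0, (-1, -1, -1, -1, -1, -1, -1), 270, 180)
(0.0, (-1, -1, -1, -1, -1, -1, -1), 270, 180)
(0.0, (-1, 1, -1, 1, -1, 1, -1), 90, 0)
(0.0, (-1, 1, -1, 1, -1, 1, -1), 90, 0)
(0.0015, (-1, -1, -1, -1, -1, -1, -1), 0, 270)
(0.0015, (-1, -1, -1, -1, -1, -1, -1), 0, 270)
(0.0015, (-1, -1, -1, -1, -1, -1, -1), 180, 90)
(0.0015, (-1, -1, -1, -1, -1, -1, -1), 180, 90)
(0.0015, (-1, 1, -1, 1, -1, 1, -1), 0, 270)
(0.0015, (-1, 1, -1, 1, -1, 1, -1), 0, 270)
(0.0015, (-1, 1, -1, 1, -1, 1, -1), 180, 90)
(0.0015, (-1, 1, -1, 1, -1, 1, -1), 180, 90)
(0.0022, (-1, -1, -1, -1, -1, -1, -1), 90, 0)
(0.0022, (-1, -1, -1, -1, -1, -1, -1), 90, 0)
(0.0022, (-1, 1, -1, 1, -1, 1, -1), 270, 180)
(0.0022, (-1, 1, -1, 1, -1, 1, -1), 270, 180)
(0.0677, (-1, -1, 1, -1, 1, -1, 1), 0, 270)
(0.0677, (-1, -1, 1, -1, 1, -1, 1), 0, 270)
(0.0677, (-1, -1, 1, -1, 1, -1, 1), 90, 0)
(0.0677, (-1, -1, 1, -1, 1, -1, 1), 90, 0)
(0.0677, (-1, -1, 1, -1, 1, -1, 1), 180, 90)
(0.0677, (-1, -1, 1, -1, 1, -1, 1), 180, 90)
(0.0677, (-1, -1, 1, -1, 1, -1, 1), 270, 180)
(0.0677, (-1, -1, 1, -1, 1, -1, 1), 270, 180)
```

Emit:
{"api": "move_arm", "payload": {
  "targets": [
    [[1,0,0,0,0,0,10],[1,0,0,0,0,0,20],[1,0,0,0,10,0,20],[1,0,0,0,10,0,20]]
  ]
}}

```text
clock: 0.7
tool_pos: [0.2178, 0.5875, 0.2371]
eef_rot: [0.344, 0.935, -0.085, -0.015]
contact_force: [-0.3, 0.0, -0.1]
opening: 0.999
finger_force: 0.0
```

```bash
python3 -c "
from h import *
s=r.get_state();print({k:s[k] for k in('clock','q','tool_pos','eef_rot')})"
```

```text
{'clock': 0.7, 'q': array([-1.21387836,  0.7743836 , -0.11101169,  1.3823818 ,  0.03684033,
        1.15597279, -0.45194712]), 'tool_pos': array([0.217786  , 0.58750059, 0.23714718]), 'eef_rot': array([ 0.34401752,  0.93497239, -0.08515152, -0.01509321])}
```

```bash
cat > k.py <<'E'
from h import *
from scipy.optimize import least_squares
LO=np.array([-3.01,-.46,-1.47,.13,-1,.04,-2.66]);HI=np.array([3.01,2.08,1.51,2.56,4.14,2.09,2.66])
SG=[-1,1,-1,1,-1,1,-1]
D=[(np.array([-1.18317121,.68989147,-.19447917,1.56620792,.15730326,.902466,-.21509345]),np.array([.21642818,.58575503,.23800313])),
(np.array([-1.21387836,.7743836,-.11101169,1.3823818,.03684033,1.15597279,-.45194712]),np.array([.217786,.58750059,.23714718]))]
def fk(q,L):
    R=Ro.identity();p=np.array([0,0,0.]);l=dict(zip((0,2,4,6),L))
    for i,c in enumerate("zyzyzyz"):
        R=R*Ro.from_euler(c,SG[i]*q[i])
        if i in l:p=p+R.apply([0,0,l[i]])
    return p,R*Ro.from_euler("z",90,degrees=True)
f=least_squares(lambda L:np.concatenate([fk(q,L)[0]-p for q,p in D]),[.3,.4,.4,.25])
L=f.x
def ik(p,R,q0):
    def e(q):
        a,b=fk(q,L);return np.r_[(a-p)*10,(R.inv()*b).as_rotvec()*3,(q-q0)*.02]
    s=least_squares(e,np.clip(q0,LO+.02,HI-.02),bounds=(LO,HI))
    a,b=fk(s.x,L);return s.x,np.linalg.norm(a-p),(R.inv()*b).magnitude()
# jug pose -> tool pose (grasped): flip=0 tool x=+jug y ; 1: tool x=-jug y
GP=np.array([0,.086,.080])
def tool(pj,Rj,flip):
    y=[1,0,0] if not flip else [-1,0,0]; z=[0,0,-1.];x=np.cross(y,z)
    Rt=Rj*Ro.from_matrix(np.array([x,y,z],float).T)
    return pj+Rj.apply(GP)+Rt.apply([0,0,.019]),Rt
def jug(pt,Rt,flip):
    y=[1,0,0] if not flip else [-1,0,0]; z=[0,0,-1.];x=np.cross(y,z)
    Rj=Rt*Ro.from_matrix(np.array([x,y,z],float).T).inv()
    return pt-Rt.apply([0,0,.019])-Rj.apply(GP),Rj
E
python3 - <<'E'
from k import *
print(L.round(4),f.fun.round(4))
q0=D[0][0]
phi=144.5
for flip in(0,1):
  Rj=Ro.from_euler("z",phi-90,degrees=True);pj=np.array([.518,0,0])
  qg,*e=ik(*tool(pj,Rj,flip),q0);print("grasp",flip,qg.round(2),np.round(e,4))
  for mode in("x+","x-","y-","y+"):
    for yaw in range(-180,180,30):
      q=qg;ok=0;res=[]
      # go up to tray with yaw
      d=(yaw-(phi-90)+180)%360-180
      for t in np.linspace(0,1,5):
        Ry=Ro.from_euler("z",phi-90+d*t,degrees=True)
        c=(1-t)*np.array([.518,0,.16])+t*np.array([.55,-.353,.16])
        q,e1,e2=ik(*tool(c-Ry.apply([0,0,0]),Ry,flip),q)
      for th in range(0,131,10):
        ax={"x+":[0,1,0],"x-":[0,-1,0],"y-":[1,0,0],"y+":[-1,0,0]}[mode]
        R=Ry*Ro.from_rotvec(np.radians(th)*np.array(ax))
        rim=np.array([.55,-.353,.27-.1*min(th/100,1)])
        q,e1,e2=ik(*tool(rim-R.apply([0,0,.11]),R,flip),q)
        if e1>.003 or e2>.02:break
        ok=th
      m=np.minimum(q-LO,HI-q).min()
      if ok>=110:print(flip,mode,yaw,ok,q.round(2),round(m,2))
E
```

```text
[-0.0114  0.8401  0.1134  0.3113] [-0.0022 -0.0032  0.0169 -0.0183  0.009  -0.0169]
grasp 0 [-0.04  0.89 -0.78  2.56  1.38  0.46 -1.12] [0.104  0.2355]
0 x+ -90 130 [ 0.85  1.54 -1.47  1.61 -0.92  1.1  -0.95] 0.0
0 x+ 0 130 [0.31 1.43 0.26 2.02 0.45 1.89 0.14] 0.2
0 x- 120 130 [ 0.91  1.54 -1.47  1.9  -0.77  1.29  1.96] 0.0
0 y- 0 130 [ 0.97  1.46 -1.47  1.77 -1.    1.09  0.66] 0.0
0 y- 120 130 [0.26 1.34 0.15 1.92 0.84 2.08 1.58] 0.01
0 y+ -60 120 [ 0.39  1.56  0.09  2.56  0.72  1.49 -2.24] 0.0
grasp 1 [-0.01  0.94 -1.47  2.56  1.04  0.85  1.79] [0.104  0.2354]
1 x+ -90 130 [ 0.85  1.54 -1.47  1.61 -0.92  1.1   2.19] 0.0
1 x- -120 130 [ 0.28  1.46  0.2   2.42  1.09  1.82 -0.7 ] 0.14
1 y+ -60 120 [ 0.41  1.56 -0.17  2.56  0.51  1.58  0.77] 0.0
```

```bash
cat >> h.py <<'E'
def down(a): # tool down, tool x at azimuth a deg
    x=np.array([np.cos(np.radians(a)),np.sin(np.radians(a)),0]);z=np.array([0,0,-1.]);return Ro.from_matrix(np.array([x,np.cross(z,x),z]).T)
def log():
    s=r.get_state();open("log.txt","a").write(" ".join(map(str,np.r_[s["q"],s["tool_pos"],s["eef_rot"]]))+"\n");return s
def rel(p,R):
    s=log();Rt=Ro.from_quat(s["eef_rot"]);d=Rt.inv().apply(np.array(p)-s["tool_pos"])*1000;w=np.degrees((Rt.inv()*R).as_rotvec())
    print(round(s["clock"],2),"shift",d.round(1),"turn",w.round(1),"rows",round(max(np.linalg.norm(d)/62.5,np.linalg.norm(w)/10.7),1))
E
python3 - <<'E'
from h import *
rel([.33,.35,.25],down(140))
rel([.448,.05,.25],down(144.5))
E
```

```text
0.7 shift [-239.4 -108.1   12.9] turn [-9.8  1.7 -0.4] rows 4.2
0.7 shift [-523.2 -257.2   47.4] turn [-9.8  1.3 -4.9] rows 9.4
```

Emit:
{"api": "move_arm", "payload": {
  "targets": [
    [[1,-240,-108,13,-10,2,0],[1,-240,-108,13,-10,2,0],[1,-240,-108,13,-10,2,0],[1,-240,-108,13,-10,2,0],[1,-240,-108,13,-10,2,0]]
  ]
}}

```text
clock: 1.32
tool_pos: [0.3309, 0.3445, 0.2521]
eef_rot: [0.347, 0.938, 0.003, -0.0]
contact_force: [0.2, -0.2, 0.4]
opening: 0.997
finger_force: 0.0
```

Run:
```python
from h import *
rel([.448,.05,.25],down(144.5));print(r.get_state()["q"])
```

```text
1.32 shift [-280.6 -147.4    0.5] turn [ 0.3 -0.2 -5.1] rows 5.1
[-0.81332525  0.47754294 -0.1306217   1.98681949  0.09170503  0.67684057
 -0.13835542]
```

Emit:
{"api": "move_arm", "payload": {
  "targets": [
    [[1,-281,-147,0,0,0,-5],[1,-281,-147,0,0,0,-5],[1,-281,-147,0,0,0,-5],[1,-281,-147,0,0,0,-5],[1,-281,-147,0,0,0,-5],[1,-281,-147,0,0,0,-5],[1,-281,-147,0,0,0,-5]]
  ]
}}

```text
clock: 2.2
tool_pos: [0.4482, 0.0551, 0.2499]
eef_rot: [0.304, 0.953, 0.003, -0.001]
contact_force: [-0.9, 0.4, 0.9]
opening: 1.001
finger_force: 0.0
```

Run:
```python
from h import *
import itertools
s=log();print(s["q"]);rel([.448,.05,.15],down(144.5))
from scipy.optimize import least_squares
X=np.loadtxt("log.txt");Q=np.vstack([[-1.18317121,.68989147,-.19447917,1.56620792,.15730326,.902466,-.21509345],X[:,:7]]);Pp=np.vstack([[.21642818,.58575503,.23800313],X[:,7:10]])
SG=[-1,1,-1,1,-1,1,-1]
# per-joint frames offsets: z lengths after 1,3,5,7 and x offsets after 1..6
def fk(q,v):
    R=Ro.identity();p=np.zeros(3)
    for i,c in enumerate("zyzyzyz"):
        R=R*Ro.from_euler(c,SG[i]*q[i]);p=p+R.apply([v[4+i] if i<6 else 0,0,v[i//2] if i%2==0 else 0])
    return p
g=lambda v:np.r_[np.concatenate([fk(q,v)-p for q,p in zip(Q,Pp)]),1e-4*(v-v0)]
v0=np.r_[.33,.4,.4,.25,np.zeros(6)]
s=least_squares(g,v0);print(s.x.round(4),np.abs(s.fun[:3*len(Q)]).max())
```

```text
[-0.08920993  0.45346471 -0.1920769   2.05318993  0.12906333  0.64398761
  0.58824291]
2.2 shift [-3.1 -4.9 99.9] turn [ 0.3 -0.2  0.1] rows 1.6
[-0.0282  0.676   0.0914  0.391   0.3463  0.0187 -0.2677  0.3842 -0.4269
  0.0483] 0.01006017540819193
```

Run:
```python
from h import *
import itertools
X=np.loadtxt("log.txt");X=X[np.unique(X[:,0],return_index=True)[1]]
q1=np.array([-1.18317121,.68989147,-.19447917,1.56620792,.15730326,.902466,-.21509345,.21642818,.58575503,.23800313,1.75966816e-01,9.84395780e-01,-7.89439963e-04,-7.05704655e-05])
X=np.vstack([q1,X]);out=[]
for sg in itertools.product([1,-1],repeat=7):
  for ax in itertools.product("xy",repeat=3):
    e=[];B=None
    for x in X:
      R=Ro.identity()
      for i,c in enumerate(["z",ax[0],"z",ax[1],"z",ax[2],"z"]): R=R*Ro.from_euler(c,sg[i]*x[i])
      E=(R,Ro.from_quat(x[10:]))
      e.append(E)
    for o1 in(0,90,180,270):
      A=Ro.from_euler("z",o1,degrees=True)
      for o2 in(0,90,180,270):
        O=Ro.from_euler("z",o2,degrees=True)
        out.append((max((A*a*O*b.inv()).magnitude() for a,b in e),sg,ax,o1,o2))
out.sort(key=lambda o:o[0]);[print(o) for o in out[:10]]
print(X[:,:10].round(3))
```

```text
(6.043519157927958e-09, (-1, 1, -1, 1, -1, 1, -1), ('y', 'y', 'y'), 0, 90)
(6.043519157927958e-09, (-1, -1, -1, -1, -1, -1, -1), ('y', 'y', 'y'), 180, 270)
(6.043519266411267e-09, (-1, -1, -1, -1, -1, -1, -1), ('x', 'x', 'x'), 270, 180)
(6.043519320757889e-09, (-1, 1, -1, 1, -1, 1, -1), ('x', 'x', 'x'), 90, 0)
(0.2447517275745736, (-1, -1, -1, -1, -1, -1, -1), ('x', 'x', 'x'), 0, 270)
(0.24475172757457364, (-1, 1, -1, 1, -1, 1, -1), ('x', 'x', 'x'), 180, 90)
(0.24475172757457364, (-1, 1, -1, 1, -1, 1, -1), ('y', 'y', 'y'), 90, 180)
(0.24475172757457367, (-1, -1, -1, -1, -1, -1, -1), ('y', 'y', 'y'), 270, 0)
(0.24475172757457403, (-1, 1, -1, 1, -1, 1, -1), ('x', 'x', 'x'), 0, 270)
(0.24475172757457403, (-1, 1, -1, 1, -1, 1, -1), ('y', 'y', 'y'), 270, 0)
[[-1.183  0.69  -0.194  1.566  0.157  0.902 -0.215  0.216  0.586  0.238]
 [-1.214  0.774 -0.111  1.382  0.037  1.156 -0.452  0.218  0.588  0.237]
 [-0.813  0.478 -0.131  1.987  0.092  0.677 -0.138  0.331  0.344  0.252]
 [-0.089  0.453 -0.192  2.053  0.129  0.644  0.588  0.448  0.055  0.25 ]]
```

Emit:
{"api": "move_arm", "payload": {
  "targets": [
    [[0.7,-3,-5,60,0,0,0],[0.6,-3,-5,110,0,0,0],[0.6,-3,-5,130,0,0,0],[0.6,-3,-5,130,0,0,0],[0.6,-3,-5,130,0,0,0]]
  ]
}}

```text
clock: 2.82
tool_pos: [0.4483, 0.0512, 0.1205]
eef_rot: [0.302, 0.953, 0.003, -0.001]
contact_force: [0.2, 0.6, 0.3]
opening: 0.596
finger_force: 0.0
```

Run:
```python
from h import *
rel([.448,.05,.061],down(144.5))
s=r.snapshot("scene")[:,:,::-1];t=r.snapshot("top")[:,:,::-1]
cv2.imwrite("pics/c2.png",np.hstack([crop(s,250,110,100,110,4),crop(t,205,190,80,88,5)]))
```

```text
2.83 shift [-0.7 -1.5 59.5] turn [ 0.3 -0.2  0.3] rows 1.0
```

View pics/c2.png

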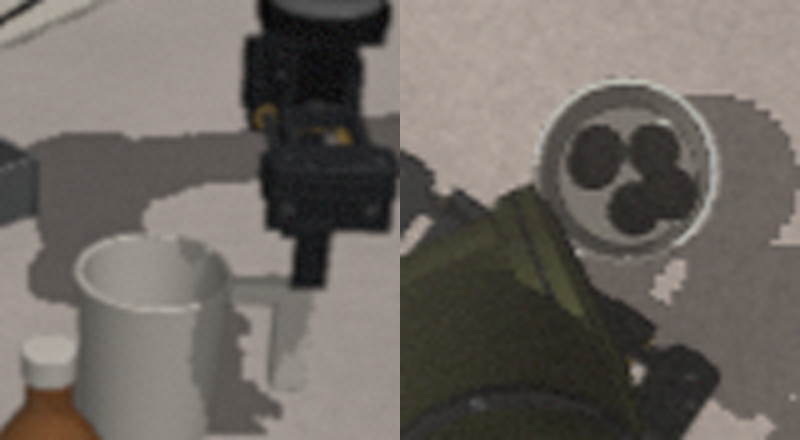

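The gripper's fingers are above the handle: a finger tip shows at (310,285) and the handle slab at x 265–312 in the left crop. I'll descend and close.

Emit:
{"api": "move_arm", "payload": {
  "targets": [
    [[0.6,-1,-1,30,0,0,0],[0.6,-1,-1,59,0,0,0],[0.6,-1,-1,59,0,0,0],[0.0,-1,-1,59,0,0,0],[0.0,-1,-1,59,0,0,0],[0.0,-1,-1,59,0,0,0],[0.0,-1,-1,59,0,0,0],[0.0,-1,-1,59,0,0,0]]
  ],
  "newtons": 60
}}

```text
clock: 3.92
tool_pos: [0.4484, 0.0487, 0.061]
eef_rot: [0.304, 0.953, 0.003, -0.001]
contact_force: [-0.1, 1.0, 5.6]
opening: 0.179
finger_force: 60.0
```

Run:
```python
from h import *
rel([.448,.05,.061],down(144.5));print(r.get_state()["q"].round(3))
```

```text
3.92 shift [1.1 0.9 0. ] turn [ 0.3 -0.2  0.2] rows 0.0
[-0.179  0.822 -0.044  2.214  0.244  0.109  0.502]
```

Emit:
{"api": "move_arm", "payload": {
  "targets": [
    [[0,0,0,-10,0,0,0],[0,0,0,-30,0,0,0],[0,0,0,-60,0,0,0],[0,0,0,-90,0,0,0],[0,0,0,-110,0,0,0],[0,0,0,-120,0,0,0],[0,0,0,-120,0,0,0]]
  ]
}}

```text
clock: 4.8
tool_pos: [0.4482, 0.0478, 0.1809]
eef_rot: [0.304, 0.953, 0.003, -0.001]
contact_force: [0.2, 0.3, -4.0]
opening: 0.172
finger_force: 60.0
```

Run:
```python
from h import *
s=log();print(s["q"].round(3),s["moment"],s["finger_force"])
sc=r.snapshot("scene")[:,:,::-1];t=r.snapshot("top")[:,:,::-1]
cv2.imwrite("pics/c3.png",np.hstack([crop(sc,250,90,100,110,4),crop(t,205,180,80,88,5)]))
X=np.loadtxt("log.txt");X=X[np.unique(X[:,0],return_index=True)[1]]
SG=[-1,1,-1,1,-1,1,-1]
rows=[];b=[]
def Bl(q):
    R=Ro.identity();o=[]
    for i,c in enumerate("zyzyzyz"):
        R=R*Ro.from_euler(c,SG[i]*q[i]);o.append(R.as_matrix())
    return np.hstack(o)
A=np.vstack([Bl(x) for x in X]);b=X[:,7:10].ravel()
v0=np.zeros(21);v0[[2,8,14,20]]=.33,.4,.4,.25
for use in([2,8,14,20,1,4,7,10,13,16],[2,8,14,20,0,6,9,12,15],[2,8,14,20,1,4,10,16,0],range(21)):
    use=list(use);B=np.vstack([A[:,use],1e-3*np.eye(len(use))]);v=np.linalg.lstsq(B,np.r_[b,1e-3*v0[use]],rcond=None)[0]
    print(dict(zip(use,v.round(3))),np.abs(A[:,use]@v-b).max())
```

```text
[-0.098  0.573 -0.163  2.135  0.192  0.446  0.545] [ 0.14528745  0.23096868 -0.01751349] 59.99106835573912
{2: np.float64(0.347), 8: np.float64(0.563), 14: np.float64(0.345), 20: np.float64(0.326), 1: np.float64(-0.009), 4: np.float64(-0.009), 7: np.float64(-0.013), 10: np.float64(-0.013), 13: np.float64(-0.0), 16: np.float64(-0.0)} 1.2678070520077966e-06
{2: np.float64(-0.176), 8: np.float64(0.401), 14: np.float64(0.219), 20: np.float64(-0.281), 0: np.float64(0.241), 6: np.float64(0.144), 9: np.float64(0.068), 12: np.float64(-0.103), 15: np.float64(0.249)} 0.01637508570994739
{2: np.float64(0.347), 8: np.float64(0.563), 14: np.float64(0.345), 20: np.float64(0.326), 1: np.float64(-0.009), 4: np.float64(-0.009), 10: np.float64(-0.027), 16: np.float64(-0.0), 0: np.float64(0.0)} 1.35437123188753e-06
{0: np.float64(-0.001), 1: np.float64(-0.01), 2: np.float64(0.347), 3: np.float64(0.001), 4: np.float64(-0.01), 5: np.float64(0.082), 6: np.float64(-0.001), 7: np.float64(-0.013), 8: np.float64(0.482), 9: np.float64(-0.001), 10: np.float64(-0.013), 11: np.float64(-0.027), 12: np.float64(0.001), 13: np.float64(-0.0), 14: np.float64(0.373), 15: np.float64(-0.001), 16: np.float64(-0.0), 17: np.float64(0.038), 18: np.float64(0.0), 19: np.float64(-0.0), 20: np.float64(0.288)} 2.487683578550337e-06
```

View pics/c3.png

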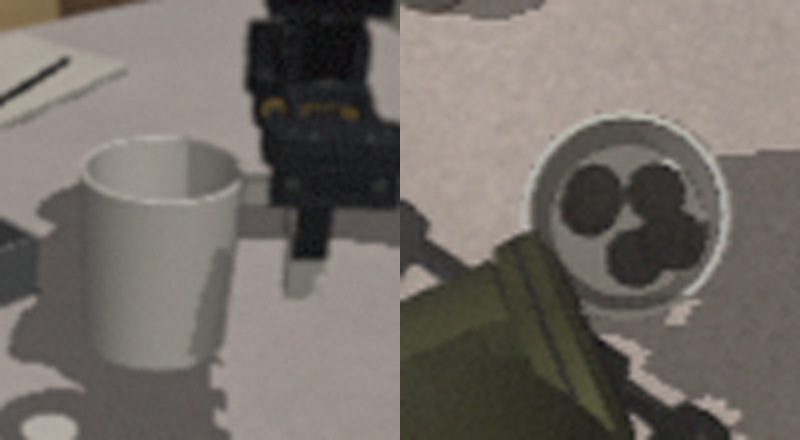

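The jug is lifted and hangs upright (rim at about (160,170) in the left crop, stoppers still inside). The arm model now fits to within microns, so I can plan the pour.

```bash
python3 - <<'E'
s=open("k.py").read()
a=s.index("D=[");b=s.index("def ik")
s=s[:a]+'''VZ=np.array([.347,.563,.345,.326])
def fk(q,L=None):
    R=Ro.identity();p=np.zeros(3);o=[[0,-.009,.347],[0,-.009,0],[0,-.0135,.563],[0,-.0135,0],[0,0,.345],[0,0,0],[0,0,.326]]
    for i,c in enumerate("zyzyzyz"):
        R=R*Ro.from_euler(c,SG[i]*q[i]);p=p+R.apply(o[i])
    return p,R*Ro.from_euler("z",90,degrees=True)
L=None
'''+s[b:]
open("k.py","w").write(s)
E
cat > plan.py <<'E'
from k import *
S=r.get_state();qg=S["q"];p,R=fk(qg);print(p-S["tool_pos"])
pj,Rj=jug(p,R,0);print("jug",pj.round(3),Rj.as_euler("zyx",degrees=True).round(1))
y0=Rj.as_euler("zyx",degrees=True)[0]
AX={"x+":[0,1,0],"x-":[0,-1,0],"y-":[1,0,0],"y+":[-1,0,0]}
if __name__=="__main__":
  for mode in AX:
   for yaw in range(-180,180,20):
    d=(yaw-y0+180)%360-180
    for dd in(d,):
      q=qg
      for t in np.linspace(0,1,6):
        Ry=Ro.from_euler("z",y0+dd*t,degrees=True)
        q,e1,e2=ik(*tool((1-t)*pj+t*np.array([.55,-.353,.16]),Ry,0),q)
      if e1>.003 or e2>.02: continue
      ok=0;mm=[];
      for th in range(0,131,10):
        R=Ry*Ro.from_rotvec(np.radians(th)*np.array(AX[mode]))
        rim=np.array([.55,-.353,.27-.1*min(th/100,1)])
        q,e1,e2=ik(*tool(rim-R.apply([0,0,.11]),R,0),q)
        if e1>.003 or e2>.02:break
        ok=th;mm.append(np.minimum(q-LO,HI-q).min())
      if ok>=100:print(mode,yaw,ok,q.round(2),"minmargin",round(min(mm),2))
E
time python3 plan.py
```

```text
[-0.00033679  0.00103359 -0.00036576]
jug [ 0.517 -0.001  0.118] [54.7  0.2  0.3]
x+ -120 130 [ 1.03  1.83 -0.96  0.69 -1.    1.82 -1.02] minmargin 0.0
x+ -100 130 [ 0.86  1.94 -1.47  0.28 -0.6   2.09 -1.5 ] minmargin 0.0
x+ 20 130 [-0.13  2.01  1.37  0.91  0.34  2.09  1.44] minmargin 0.0
x+ 40 130 [-0.1   1.72  0.56  1.21  0.84  2.06  0.66] minmargin 0.03
x+ 60 130 [-0.22  1.74  0.65  1.48  0.91  1.71  0.39] minmargin 0.34
x+ 80 130 [-0.26  1.79  0.68  1.7   1.1   1.51 -0.  ] minmargin 0.29
x+ 100 130 [ 0.03  1.68  0.32  1.85  1.54  1.97 -0.48] minmargin 0.12
x+ 120 130 [ 0.11  1.74  0.41  1.93  1.78  2.09 -0.78] minmargin 0.0
x+ 140 120 [ 1.13  1.75 -0.72  1.88  4.14  2.09  1.05] minmargin 0.0
x+ 160 110 [ 1.58  2.08 -1.42  2.    4.14  0.85  1.29] minmargin 0.0
x- -120 130 [-0.09  2.05  1.51  0.84  0.42  1.58 -2.03] minmargin 0.0
x- -100 130 [-0.28  2.08  1.44  1.16  0.55  1.22 -2.38] minmargin 0.0
x- -80 110 [-0.47  2.08  1.42  1.51  0.64  0.74 -2.66] minmargin 0.0
x- 40 130 [ 1.53  2.08 -1.36  1.59 -0.57  1.    2.5 ] minmargin 0.0
x- 60 130 [ 1.43  1.96 -1.28  1.36 -0.51  1.4   2
[... 461 characters left out ...]
  1.08  1.13  2.09  2.35] minmargin 0.0
y- 160 130 [-0.04  1.52  0.25  1.4   1.36  2.09  1.92] minmargin 0.0
y+ -60 130 [ 0.06  1.98  0.99  0.77  0.63  2.08 -0.5 ] minmargin 0.01
y+ -40 130 [-0.09  2.02  1.11  1.01  0.58  1.7  -0.7 ] minmargin 0.06
y+ -20 130 [-0.21  2.08  1.17  1.21  0.64  1.37 -0.96] minmargin 0.0
y+ 0 130 [-0.26  2.08  1.09  1.39  0.93  1.22 -1.4 ] minmargin 0.0
y+ 20 130 [ 0.03  1.79  0.44  1.51  1.73  1.89 -1.88] minmargin 0.0
y+ 40 130 [ 0.12  1.79  0.4   1.6   2.04  2.09 -2.1 ] minmargin 0.0
y+ 60 130 [ 0.92  1.82 -0.64  1.59  4.08  2.06 -0.78] minmargin 0.03
y+ 80 100 [ 1.47  2.08 -1.29  1.93  4.14  0.81 -0.35] minmargin 0.0
real	0m46.568s
user	0m46.830s
sys	0m0.151s
```

```bash
cat > p2.py <<'E'
from plan import *
def links(q):
    R=Ro.identity();p=np.zeros(3);o=[[0,-.009,.347],[0,-.009,0],[0,-.0135,.563],[0,-.0135,0],[0,0,.345],[0,0,0],[0,0,.326]];out=[]
    for i,c in enumerate("zyzyzyz"):
        R=R*Ro.from_euler(c,SG[i]*q[i]);p=p+R.apply(o[i]);out.append(p)
    return out[3],out[4]
if __name__=="__main__":
 for yaw in(60,75,90,105):
  for rz in(.17,.21):
    q=qg
    for t in np.linspace(0,1,6):
        Ry=Ro.from_euler("z",y0+(yaw-y0)*t,degrees=True)
        q,e1,e2=ik(*tool((1-t)*pj+t*np.array([.55,-.38,rz-.01]),Ry,0),q)
    print("--",yaw,rz,q.round(2))
    for th in range(0,121,6):
        R=Ry*Ro.from_rotvec(np.radians(th)*np.array(AX["x+"]))
        rim=np.array([.55,-.38,rz+.1-.1*min(th/90,1)])
        tp,tR=tool(rim-R.apply([0,0,.11]),R,0)
        q,e1,e2=ik(tp,tR,q)
        if th in(60,90,114,120):
            e,w=links(q);print(th,q.round(2),np.round([e1,e2],3),"elb",e.round(2),"wr",w.round(2),"tcp",tp.round(2))
E
python3 p2.py
```

```text
[-0.00033679  0.00103359 -0.00036576]
jug [ 0.517 -0.001  0.118] [54.7  0.2  0.3]
-- 60 0.17 [ 0.71  0.66 -0.29  1.71  0.25  0.8   1.35]
60 [-0.04  1.02  0.33  1.75  0.84  1.02  0.56] [0. 0.] elb [ 0.48 -0.02  0.65] wr [ 0.6  -0.13  0.34] tcp [ 0.45 -0.37  0.18]
90 [-0.17  1.37  0.48  1.64  0.88  1.29  0.41] [0. 0.] elb [0.55 0.05 0.47] wr [ 0.61 -0.1   0.17] tcp [ 0.45 -0.38  0.17]
114 [-0.2   1.61  0.6   1.53  0.9   1.53  0.39] [0. 0.] elb [0.56 0.07 0.34] wr [ 0.6  -0.12  0.06] tcp [ 0.45 -0.38  0.19]
120 [-0.2   1.66  0.63  1.5   0.91  1.59  0.39] [0. 0.] elb [0.56 0.07 0.31] wr [ 0.6  -0.13  0.03] tcp [ 0.45 -0.37  0.19]
-- 60 0.21 [ 0.71  0.61 -0.28  1.67  0.21  0.89  1.39]
60 [-0.01  0.95  0.28  1.75  0.86  1.1   0.58] [0. 0.] elb [ 0.45 -0.04  0.68] wr [ 0.6  -0.13  0.38] tcp [ 0.45 -0.37  0.22]
90 [-0.15  1.28  0.43  1.67  0.94  1.34  0.41] [0. 0.] elb [0.54 0.04 0.52] wr [ 0.61 -0.1   0.21] tcp [ 0.45 -0.38  0.21]
114 [-0.18  1.52  0.56  1.59  0.97  1.56  0.37] [0. 0.] elb [0.56 0.06 0.39] wr [ 0.6  -0.12  0.1 ] tcp [ 0.45 -0.38  0.23]
120 [-0.18  1.58  0.59  1.56  0.97  1.
[... 2706 characters left out ...]
0.45  0.19]
120 [ 0.17  1.58  0.17  1.96  1.79  2.06 -0.5 ] [0. 0.] elb [ 0.55 -0.14  0.34] wr [ 0.4  -0.17  0.03] tcp [ 0.48 -0.44  0.19]
-- 105 0.21 [ 0.92  0.69 -0.52  1.56  0.38  1.    2.13]
60 [ 0.36  0.83 -0.1   2.25  2.07  1.08  0.11] [0. 0.] elb [ 0.38 -0.19  0.73] wr [ 0.4  -0.17  0.38] tcp [ 0.48 -0.44  0.22]
90 [ 0.21  1.23  0.02  2.25  2.03  1.71 -0.32] [0. 0.] elb [ 0.51 -0.15  0.53] wr [ 0.4  -0.13  0.21] tcp [ 0.48 -0.45  0.21]
114 [ 0.17  1.46  0.14  2.09  1.85  2.01 -0.47] [0. 0.] elb [ 0.54 -0.14  0.41] wr [ 0.4  -0.16  0.1 ] tcp [ 0.48 -0.45  0.23]
120 [ 0.17  1.51  0.17  2.03  1.81  2.07 -0.49] [0. 0.] elb [ 0.55 -0.14  0.39] wr [ 0.4  -0.17  0.07] tcp [ 0.48 -0.44  0.23]
```

Run:
```python
from k import *
Rj=Ro.from_euler("z",80,degrees=True)
for c in([.52,-.05,.17],[.57,-.38,.19]): rel(*tool(np.array(c),Rj,0))
```

```text
4.9 shift [-37.5 -74.6 -51.4] turn [  0.2  -0.3 -25.3] rows 2.4
4.9 shift [-269.1 -314.8  -73.3] turn [  0.2  -0.3 -25.3] rows 6.7
```

Emit:
{"api": "move_arm", "payload": {
  "targets": [
    [[0,-15,-25,-45,0,0,-5],[0,-38,-50,-60,0,0,-8],[0,-75,-95,-65,0,0,-12],[0,-115,-140,-70,0,0,-16],[0,-155,-185,-73,0,0,-20],[0,-195,-230,-73,0,0,-23],[0,-235,-275,-73,0,0,-25],[0,-262,-305,-73,0,0,-25],[0,-269,-315,-73,0,0,-25],[0,-269,-315,-73,0,0,-25]]
  ]
}}

```text
clock: 6.15
tool_pos: [0.4847, -0.3647, 0.2497]
eef_rot: [0.09, 0.996, 0.004, -0.002]
contact_force: [0.3, 0.6, -3.4]
opening: 0.179
finger_force: 60.0
```

```bash
cat > p3.py <<'E'
from k import *
s=log();p,R0=s["tool_pos"],Ro.from_quat(s["eef_rot"]);pj,Rj=jug(p,R0,0);print(s["clock"],pj.round(3),s["q"].round(2),s["contact_force"].round(1))
q=s["q"]
Rj=Ro.from_euler("z",80,degrees=True)
for th in range(10,101,10):
    R=Rj*Ro.from_rotvec([0,np.radians(th),0])
    rim=np.array([.57,-.385,.30-.09*min(th/90,1)])
    tp,tR=tool(rim-R.apply([0,0,.11]),R,0);q,e1,e2=ik(tp,tR,q)
    print(th,(R0.inv().apply(tp-p)*1000).round(0),np.degrees((R0.inv()*tR).as_rotvec()).round(1),q.round(2),round(e1,4))
E
python3 p3.py
```

```text
6.15 [ 0.569 -0.38   0.188] [ 0.78  0.67 -0.38  1.6   0.28  0.94  1.7 ] [ 0.3  0.6 -3.4]
10 [ -2. -14.   8.] [10.4 -0.3 -0.4] [ 0.65  0.65 -0.26  1.67  0.44  0.84  1.54] 0.0
20 [ -2. -22.  16.] [20.4 -0.4 -0.3] [ 0.5   0.65 -0.12  1.75  0.62  0.76  1.34] 0.0
30 [ -2. -30.  22.] [30.4 -0.4 -0.3] [0.33 0.68 0.03 1.83 0.82 0.72 1.1 ] 0.0
40 [ -2. -37.  27.] [40.4 -0.4 -0.3] [0.19 0.73 0.16 1.88 1.01 0.71 0.85] 0.0
50 [ -2. -43.  31.] [50.4 -0.4 -0.2] [0.07 0.81 0.25 1.93 1.18 0.76 0.61] 0.0
60 [ -2. -48.  34.] [60.4 -0.5 -0.2] [-0.02  0.91  0.32  1.95  1.29  0.83  0.41] 0.0
70 [ -2. -51.  36.] [70.4 -0.5 -0.2] [-0.09  1.03  0.38  1.96  1.35  0.93  0.26] 0.0
80 [ -2. -54.  38.] [80.4 -0.5 -0.1] [-0.14  1.15  0.43  1.95  1.37  1.02  0.15] 0.0
90 [ -2. -54.  39.] [90.4 -0.5 -0.1] [-0.18  1.28  0.47  1.91  1.35  1.12  0.08] 0.0
100 [ -2. -54.  31.] [100.4  -0.5  -0. ] [-0.2   1.39  0.52  1.87  1.32  1.23  0.04] 0.0
```

Emit:
{"api": "move_arm", "payload": {
  "targets": [
    [[0,-2,-14,8,10,0,0],[0,-2,-22,16,20,0,0],[0,-2,-30,22,30,0,0],[0,-2,-37,27,40,0,0],[0,-2,-43,31,50,0,0],[0,-2,-48,34,60,0,0],[0,-2,-51,36,70,0,0],[0,-2,-54,38,80,0,0],[0,-2,-54,39,90,0,0],[0,-2,-54,39,90,0,0]]
  ]
}}

```text
clock: 7.4
tool_pos: [0.479, -0.4145, 0.2031]
eef_rot: [0.057, 0.71, -0.699, -0.066]
contact_force: [-0.2, -0.2, -3.8]
opening: 0.178
finger_force: 60.1
```

```bash
cat > look.py <<'E'
import sys
from k import *
s=log();p,R0=s["tool_pos"],Ro.from_quat(s["eef_rot"]);pj,Rj=jug(p,R0,0)
print(s["clock"],"jug",pj.round(3),"rim",(pj+Rj.apply([0,0,.11])).round(3),"tilt",np.degrees(np.arccos(Rj.as_matrix()[2,2])).round(1),s["q"].round(2),s["contact_force"].round(1),s["opening"])
sc=r.snapshot("scene")[:,:,::-1];t=r.snapshot("top")[:,:,::-1]
cv2.imwrite(sys.argv[1],np.hstack([crop(sc,130,60,200,280,2),crop(t,270,120,200,280,2)]))
E
python3 look.py pics/p1.png
```

```text
7.4 jug [ 0.553 -0.49   0.201] rim [ 0.572 -0.381  0.203] tilt 89.2 [-0.24  1.32  0.58  1.91  1.3   1.    0.12] [-0.2 -0.2 -3.8] 0.1782910759023188Traceback (most recent call last):
  File "look.py", line 6, in <module>
    cv2.imwrite(sys.argv[1],np.hstack([crop(sc,130,60,200,280,2),crop(t,270,120,200,280,2)]))
                            ~~~~~~~~~^^^^^^^^^^^^^^^^^^^^^^^^^^^^^^^^^^^^^^^^^^^^^^^^^^^^^^^
    return _nx.concatenate(arrs, 1, dtype=dtype, casting=casting)
           ~~~~~~~~~~~~~~~^^^^^^^^^^^^^^^^^^^^^^^^^^^^^^^^^^^^^^^
ValueError: all the input array dimensions except for the concatenation axis must match exactly, but along dimension 0, the array at index 0 has size 560 and the array at index 1 has size 528
```

```bash
sed -i 's/60,200,280,2/60,200,260,2/;s/120,200,280,2/120,200,260,2/' look.py; python3 look.py pics/p1.png
python3 - <<'E'
from k import *
s=log();p,R0=s["tool_pos"],Ro.from_quat(s["eef_rot"]);q=s["q"]
from p2 import links
for th in range(95,126,5):
    R=Ro.from_euler("z",80,degrees=True)*Ro.from_rotvec([0,np.radians(th),0])
    rim=np.array([.57,-.385,.205+.0012*(th-90)])
    tp,tR=tool(rim-R.apply([0,0,.11]),R,0);q,e1,e2=ik(tp,tR,q);e,w=links(q)
    print(th,(R0.inv().apply(tp-p)*1000).round(0),np.degrees((R0.inv()*tR).as_rotvec()).round(1),q.round(2),round(e1,4),e.round(2),w.round(2))
E
```

```text
7.5 jug [ 0.552 -0.493  0.21 ] rim [ 0.572 -0.384  0.212] tilt 89.4 [-0.24  1.31  0.59  1.91  1.3   1.01  0.12] [-0.2 -0.  -2.5] 0.1764534213299526
[-0.00089469  0.00061913 -0.00016389]
jug [ 0.551 -0.493  0.214] [ 89.8  10.4 -89.5]
95 [ 1. -1. -0.] [ 5.5 -0.4 -0.1] [-0.25  1.38  0.61  1.9   1.29  1.06  0.08] 0.0 [0.54 0.1  0.47] [ 0.53 -0.1   0.19]
100 [  1. -11.  -1.] [10.5 -0.4 -0.1] [-0.26  1.42  0.64  1.88  1.28  1.11  0.07] 0.0 [0.55 0.1  0.45] [ 0.53 -0.1   0.17]
105 [  1. -21.  -2.] [15.5 -0.4 -0.1] [-0.27  1.47  0.66  1.87  1.26  1.16  0.06] 0.0 [0.55 0.11 0.42] [ 0.53 -0.11  0.15]
110 [  1. -31.  -3.] [20.5 -0.4 -0.1] [-0.27  1.52  0.69  1.85  1.25  1.21  0.06] 0.0 [0.55 0.11 0.4 ] [ 0.53 -0.11  0.13]
115 [  1. -41.  -5.] [25.5 -0.4 -0.1] [-0.27  1.56  0.72  1.83  1.23  1.26  0.05] 0.0 [0.55 0.11 0.37] [ 0.53 -0.12  0.12]
120 [  1. -51.  -7.] [30.5 -0.4 -0. ] [-0.26  1.61  0.75  1.81  1.22  1.31  0.05] 0.0 [0.55 0.11 0.35] [ 0.53 -0.13  0.1 ]
125 [  1. -61.  -9.] [35.5 -0.4 -0. ] [-0.25  1.65  0.78  1.78  1.21  1.36  0.04] 0.0 [0.55 0.11 0.32] [ 0.52 -0.15  0.09]
```

View pics/p1.png

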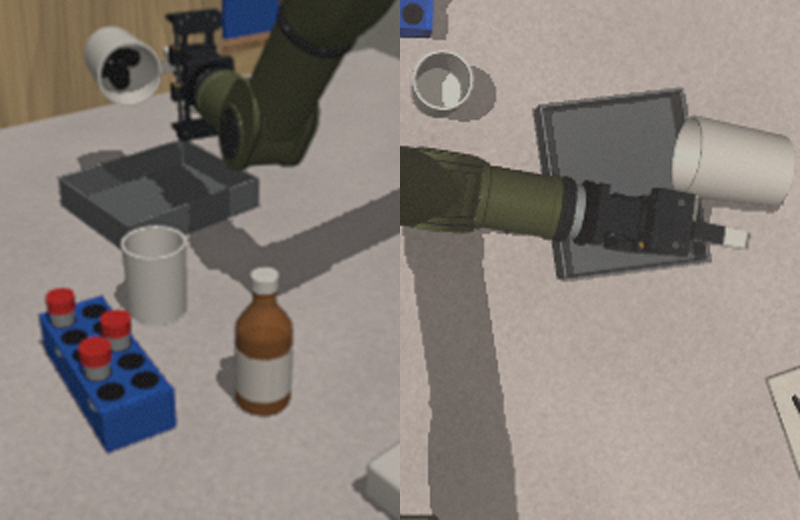

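The jug is tilted to about 90° and all five stoppers are still inside at (120,70). Its mouth is over the tray, and the wrist is clear of the beaker at (155,275). I'll keep tilting slowly.

Emit:
{"api": "move_arm", "payload": {
  "targets": [
    [[0,1,-1,0,5,0,0],[0,1,-11,-1,10,0,0],[0,1,-16,-2,13,0,0],[0,1,-21,-2,16,0,0],[0,1,-26,-3,18,0,0],[0,1,-31,-3,20,0,0],[0,1,-31,-3,20,0,0],[0,1,-31,-3,20,0,0]]
  ]
}}

```text
clock: 8.6
tool_pos: [0.4775, -0.4154, 0.243]
eef_rot: [-0.051, -0.574, 0.814, 0.074]
contact_force: [0.6, -0.4, -3.7]
opening: 0.175
finger_force: 60.0
```

```bash
python3 look.py pics/p2.png
```

```text
8.6 jug [ 0.552 -0.487  0.263] rim [ 0.57  -0.385  0.226] tilt 109.7 [-0.27  1.52  0.69  1.84  1.24  1.21  0.07] [ 0.6 -0.4 -3.7] 0.17533914774794954
```

View pics/p2.png

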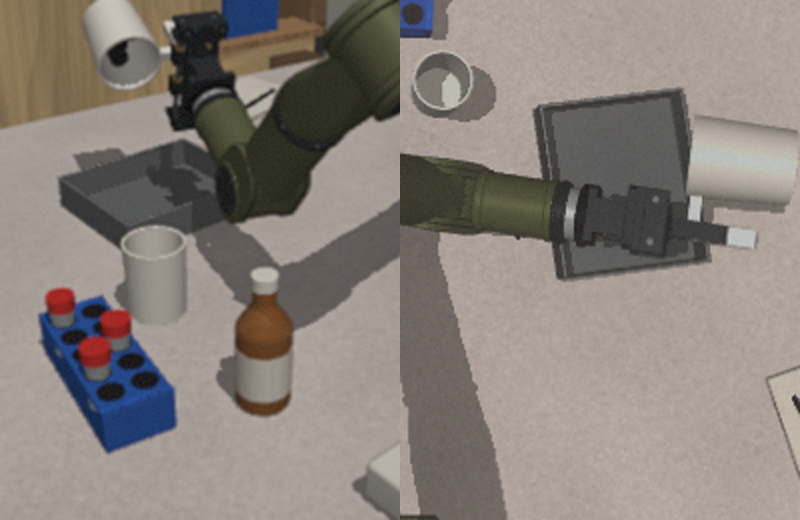

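The stoppers are still inside (dark at (120,50)) at 110°, so I'll ramp the tilt further, slowly.

```bash
cat > p4.py <<'E'
import sys
from k import *
from p2 import links
s=log();p,R0=s["tool_pos"],Ro.from_quat(s["eef_rot"]);q=s["q"]
for th,rz in eval(sys.argv[1]):
    R=Ro.from_euler("z",80,degrees=True)*Ro.from_rotvec([0,np.radians(th),0])
    rim=np.array([.56,-.385,rz])
    tp,tR=tool(rim-R.apply([0,0,.11]),R,0);q,e1,e2=ik(tp,tR,q);e,w=links(q)
    print(th,(R0.inv().apply(tp-p)*1000).round(0),np.degrees((R0.inv()*tR).as_rotvec()).round(1),q.round(2),round(e1,4),e.round(2),w.round(2))
E
python3 p4.py "[(114,.232),(118,.24),(122,.25),(126,.26),(130,.28),(135,.3)]"
```

```text
[-9.33189750e-04  5.72917859e-04 -5.41128135e-05]
jug [ 0.551 -0.487  0.263] [  93.6    9.7 -110. ]
114 [10. -8.  4.] [ 4.3 -0.3  0.2] [-0.27  1.56  0.71  1.86  1.24  1.24  0.02] 0.0 [0.55 0.11 0.37] [ 0.52 -0.12  0.12]
118 [ 10. -19.   6.] [ 8.3 -0.3  0.2] [-0.27  1.59  0.74  1.84  1.23  1.28  0.02] 0.0 [0.55 0.11 0.35] [ 0.52 -0.13  0.11]
122 [ 10. -32.   9.] [12.3 -0.3  0.3] [-0.26  1.62  0.76  1.83  1.23  1.31  0.02] 0.0 [0.55 0.11 0.34] [ 0.52 -0.14  0.1 ]
126 [ 10. -45.  11.] [16.3 -0.2  0.3] [-0.26  1.64  0.79  1.82  1.22  1.35  0.02] 0.0 [0.55 0.11 0.33] [ 0.51 -0.15  0.1 ]
130 [ 10. -67.  17.] [20.3 -0.2  0.3] [-0.25  1.65  0.83  1.83  1.23  1.38  0.01] 0.0 [0.55 0.1  0.32] [ 0.51 -0.16  0.1 ]
135 [ 10. -89.  22.] [25.3 -0.2  0.3] [-0.24  1.67  0.87  1.82  1.23  1.42  0.01] 0.0 [0.55 0.1  0.31] [ 0.51 -0.18  0.1 ]
```

Emit:
{"api": "move_arm", "payload": {
  "targets": [
    [[0,10,-8,4,4,0,0],[0,10,-8,4,4,0,0],[0,10,-14,5,6,0,0],[0,10,-19,6,8,0,0],[0,10,-19,6,8,0,0],[0,10,-25,7,10,0,0],[0,10,-32,9,12,0,0],[0,10,-32,9,12,0,0],[0,10,-32,9,12,0,0]]
  ]
}}

```text
clock: 9.82
tool_pos: [0.4681, -0.4113, 0.2762]
eef_rot: [-0.043, -0.485, 0.87, 0.079]
contact_force: [-0.2, 0.0, -3.1]
opening: 0.181
finger_force: 60.0
```

```bash
python3 look.py pics/p3.png
```

```text
9.825 jug [ 0.543 -0.478  0.308] rim [ 0.56  -0.386  0.25 ] tilt 121.7 [-0.26  1.61  0.76  1.84  1.22  1.31  0.03] [-0.2  0.  -3.1] 0.18128700134984224
```

Emit:
{"api": "move_arm", "payload": {
  "targets": [
    [[0,0,0,0,0,0,0],[0,0,0,0,0,0,0],[0,0,-2,0,1,0,0],[0,0,-2,0,1,0,0]]
  ]
}}

```text
clock: 10.42
tool_pos: [0.4683, -0.4103, 0.2776]
eef_rot: [-0.042, -0.478, 0.874, 0.08]
contact_force: [-0.1, 0.3, -2.0]
opening: 0.177
finger_force: 60.0
```

```bash
python3 look.py pics/p3.png;python3 p4.py "[(126,.26),(130,.28),(135,.3)]"
```

```text
10.425 jug [ 0.544 -0.476  0.31 ] rim [ 0.56  -0.385  0.251] tilt 122.7 [-0.26  1.62  0.77  1.83  1.22  1.32  0.02] [-0.1  0.3 -2. ] 0.177375093480773
[-9.35754083e-04  5.65183573e-04  1.14106247e-05]
jug [ 0.543 -0.476  0.31 ] [  95.7    8.6 -123.1]
126 [  0. -10.   5.] [ 3.3 -0.2  0.3] [-0.26  1.64  0.79  1.82  1.22  1.35  0.02] 0.0 [0.55 0.11 0.33] [ 0.51 -0.15  0.1 ]
130 [  0. -30.  16.] [ 7.3 -0.2  0.3] [-0.25  1.65  0.83  1.83  1.23  1.38  0.01] 0.0 [0.55 0.1  0.32] [ 0.51 -0.16  0.1 ]
135 [  0. -51.  26.] [12.3 -0.2  0.3] [-0.24  1.68  0.87  1.82  1.23  1.42  0.01] 0.0 [0.55 0.1  0.31] [ 0.51 -0.18  0.1 ]
```

View pics/p3.png

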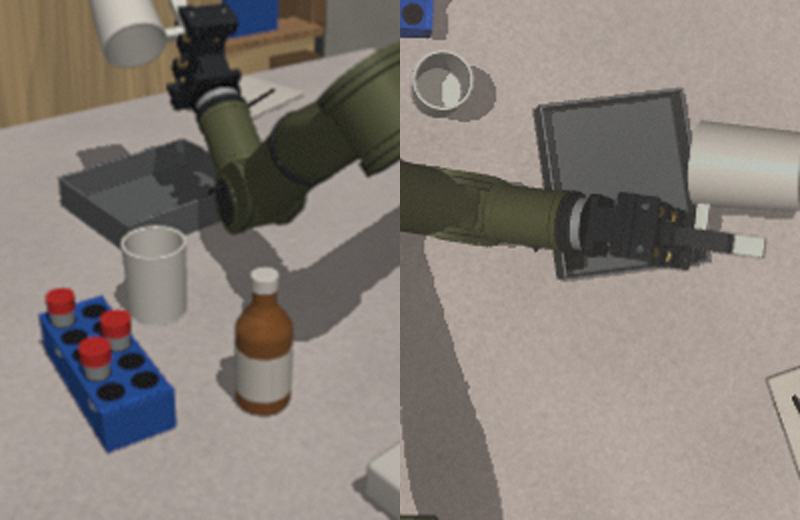

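The tray shows no obvious stoppers yet, though the shadow is dark there, and the jug's mouth at (130,40) looks grey. I'll check by image differencing.

Run:
```python
from h import *
a=cv2.imread("pics/p1.png",0)[::2,::2];b=cv2.imread("pics/p3.png",0)[::2,::2];a2=cv2.imread("pics/p2.png",0)[::2,::2]
for A in(a2,):
    d=np.minimum(A,cv2.imread("pics/p1.png",0)[::2,::2]).astype(int)-b
    print("scene tray darker:");n,l,st,c=cv2.connectedComponentsWithStats(((d>15)).astype(np.uint8))
    for s,k in zip(st[1:],c[1:]):
        if s[4]>6:print(s,k.round(0))
for _ in range(4):
    r.snapshot("top");print(r.get_state()["contact_force"].round(2),end=" ")
# predicted px of tray floor points in the scene crop
print((proj("scene",[[.56,-.35,.02],[.6,-.3,.02]])-[130,60]).round(0))
print(b[45:62,70:95] if 0 else b[70:115:3,35:125:4])
```

```text
scene tray darker:
[90  2 22  5 67] [100.   4.]
[114  11   5   7  25] [116.  14.]
[ 46  15  21  14 146] [53. 20.]
[77 14  7 12 40] [81. 19.]
[109  19   5  10  37] [111.  23.]
[86 33  4  7 21] [88. 36.]
[111  34  10  10  35] [117.  37.]
[83 42  9 12 35] [87. 49.]
[98 45  7  6 10] [101.  47.]
[104  49   9   4  14] [108.  50.]
[99 56  2  4  7] [100.  58.]
[154  58  46  38 930] [180.  76.]
[351  61   7   3  15] [354.  62.]
[38 72 27  6 76] [52. 74.]
[91 82  8  4 16] [94. 84.]
[356  88  44  24 230] [379. 106.]
[343  90   2   7   8] [343.  93.]
[103  92   6   6  22] [105.  95.]
[259  94   5   2   9] [261.  94.]
[271  94   6   3   8] [274.  95.]
[288  96   2   5   8] [288.  98.]
[109  98  45  26 314] [131. 111.]
[346 102   3   9  15] [347. 106.]
[200 112  77  15 392] [241. 119.]
[353 115  20  14 122] [362. 122.]
[280 119  70  17 403] [310. 129.]
[378 119   6  11  20] [382. 125.]
[146 128  54  43 468] [172. 153.]
[121 152   3   4  10] [122. 154.]
[200 191  11  67 223] [204. 223.]
[ 0.04  0.17 -3.31] [-0.28  0.24 -3.67] [-0.82  0.63 -3.39] [-0.57 -0.   -3.  ] [[ 77.  99.]
 [ 73. 109.]]
[[154 
[... 749 characters left out ...]
 70  24  51  43  50]
 [ 63  74  71  69  73  79  87  87  88  88  86  88  87  65  52  50  49  51
   38  20  51  42  55]
 [ 55  59  70  81  86  88  86  86  86  86  87  86  86  49  51  54  52  49
   49  25  43  43  47]
 [ 56  55  56  86  87  87  87  86  88  87  87  87  85  91  52  60  66  55
   49  25  30  44  45]
 [ 53  57  56  55  87  84  86  88  87  87  85  88  88  83  75  72  59  56
   53  28  28  44  45]
 [ 96  53  56  57  55  87  87  87  87  88  86  81  81  70  71  69  60  57
   57  24  28  46  42]
 [160 109  54  57  54  54  86  86  86  86  85  73  72  70  71  72  59  56
   55  29  29  45  44]
 [156 161 105  53  55  54  55  83  78  66  88  91  78  67  70  69  61  52
   74  73  36  44  35]]
```

Force is still about −3.3 N and the tray is empty, so I need more tilt.

Emit:
{"api": "move_arm", "payload": {
  "targets": [
    [[0,0,-10,5,3,0,0],[0,0,-20,10,5,0,0],[0,0,-30,16,7,0,0],[0,0,-30,16,7,0,0],[0,0,-40,21,10,0,0],[0,0,-51,26,12,0,0],[0,0,-51,26,12,0,0],[0,0,-51,26,12,0,0]]
  ]
}}

```text
clock: 11.72
tool_pos: [0.4695, -0.4047, 0.3347]
eef_rot: [-0.034, -0.384, 0.919, 0.084]
contact_force: [0.0, 0.2, -2.5]
opening: 0.178
finger_force: 60.0
```

```bash
cat > chk.py <<'E'
from h import *
log();F=[]
for _ in range(5):
    im=r.snapshot("scene");F.append(r.get_state()["contact_force"][2])
print(np.mean(F),r.get_state()["tool_pos"],r.get_state()["q"].round(2))
g=cv2.cvtColor(im,cv2.COLOR_RGB2GRAY)
o=np.array([[.55,-.353]]);a=np.radians(6.6);c=np.array([[-.118,-.098],[.118,-.098],[.118,.098],[-.118,.098]])@np.array([[np.cos(a),np.sin(a)],[-np.sin(a),np.cos(a)]])+o
for n in("scene","top"):
    g=cv2.cvtColor(im if n=="scene" else r.snapshot("top"),cv2.COLOR_RGB2GRAY)
    m=np.zeros(g.shape,np.uint8);cv2.fillPoly(m,[proj(n,np.c_[c,[.02]*4]).round().astype(int)],1)
    nn,l,st,ce=cv2.connectedComponentsWithStats(((g<40)&(m>0)).astype(np.uint8))
    print(n,[(int(s[4]),k.round().tolist(),atz(n,k,.02)[:2].round(3).tolist()) for s,k in zip(st[1:],ce[1:]) if s[4]>8])
E
python3 chk.py
```

```text
-1.765502926676075 [ 0.46955106 -0.40466745  0.33465431] [-0.24  1.67  0.87  1.83  1.23  1.42  0.01]
scene [(139, [237.0, 154.0], [0.468, -0.327]), (53, [202.0, 165.0], [0.593, -0.326])]
top [(11, [376.0, 220.0], [0.529, -0.348]), (32, [369.0, 230.0], [0.501, -0.326])]
```

Run:
```python
from h import *
s=r.snapshot("scene")[:,:,::-1];t=r.snapshot("top")[:,:,::-1]
f=lambda i:np.clip(i.astype(float)*1.6,0,255).astype(np.uint8)
cv2.imwrite("pics/p5.png",np.hstack([f(crop(s,150,40,120,150,4))[:,:400],f(crop(t,330,150,100,150,4))]))
```

```text
(no output)
```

View pics/p5.png

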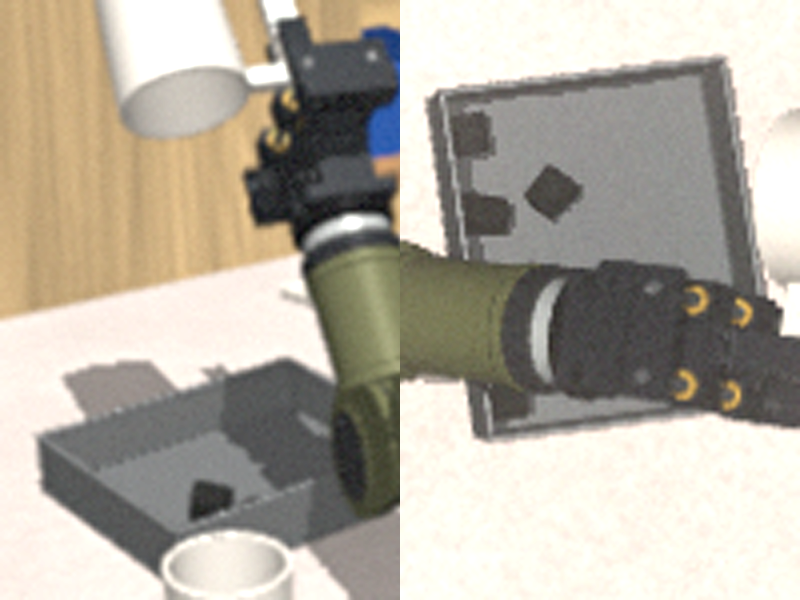

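Four stoppers lie in the tray (top crop at (475,135), (488,215), (553,193) and (515,400)), the fifth is probably under the arm, and the visible part of the jug's mouth is empty. Next I'll tilt back upright.

```bash
python3 p4.py "[(125,.32),(115,.33),(105,.34),(95,.34),(85,.34),(75,.34),(65,.34),(55,.34),(45,.34),(35,.34)]"
```

```text
[-9.22615809e-04  5.67175837e-04  4.88152993e-05]
jug [ 0.545 -0.462  0.377] [  97.4    7.2 -135.1]
125 [ 0. -6. 13.] [-9.7 -0.2  0.3] [-0.27  1.54  0.83  1.9   1.29  1.31  0.03] 0.0 [0.55 0.11 0.38] [ 0.51 -0.15  0.16]
115 [ 0. -5. 18.] [-19.7  -0.2   0.3] [-0.29  1.41  0.79  1.95  1.33  1.22  0.07] 0.0 [0.54 0.12 0.46] [ 0.52 -0.12  0.21]
105 [ 0. -4. 21.] [-29.7  -0.2   0.3] [-0.3   1.28  0.76  1.98  1.36  1.13  0.13] 0.0 [0.52 0.12 0.53] [ 0.52 -0.11  0.27]
95 [ 0.  3. 16.] [-39.7  -0.3   0.3] [-0.29  1.15  0.71  2.    1.36  1.04  0.21] 0.0 [0.5  0.11 0.59] [ 0.52 -0.1   0.32]
85 [ 0.  9. 10.] [-49.7  -0.3   0.2] [-0.27  1.03  0.67  2.    1.34  0.96  0.31] 0.0 [0.47 0.09 0.65] [ 0.52 -0.1   0.36]
75 [ 0. 14.  3.] [-59.7  -0.3   0.2] [-0.23  0.92  0.61  1.99  1.28  0.88  0.44] 0.0 [0.44 0.06 0.7 ] [ 0.52 -0.11  0.41]
65 [ 0. 18. -4.] [-69.7  -0.3   0.2] [-0.17  0.81  0.55  1.96  1.19  0.82  0.6 ] 0.0 [0.4  0.03 0.75] [ 0.52 -0.12  0.46]
55 [  0.  20. -12.] [-79.7  -0.4   0.2] [-0.07  0.72  0.45  1.92  1.06  0.78  0.79] 0.0 [ 0.36 -0.02  0.78] [ 0.51 -0.15  0.5 ]
45 [  0.  21. -21.] [-89.7  -0.4   0.1] [0.05 0.64 0.34 1.87 0.91 0.76 1.  ] 0.0 [ 0.33 -0.06  0.8 ] [ 0.51 -0.18  0.54]
35 [  0.  20. -30.] [-99.7  -0.4   0.1] [0.19 0.59 0.21 1.81 0.73 0.77 1.21] 0.0 [ 0.29 -0.1   0.82] [ 0.5  -0.21  0.57]
```

Emit:
{"api": "move_arm", "payload": {
  "targets": [
    [[0,0,0,0,0,0,0],[0,0,-6,13,-10,0,0],[0,0,-5,18,-20,0,0],[0,0,-4,21,-30,0,0],[0,0,3,16,-40,0,0],[0,0,9,10,-50,0,0],[0,0,14,3,-60,0,0],[0,0,18,-4,-70,0,0],[0,0,20,-12,-80,0,0],[0,0,21,-21,-90,0,0]]
  ]
}}

```text
clock: 13.38
tool_pos: [0.4679, -0.4039, 0.3053]
eef_rot: [0.083, 0.922, -0.376, -0.036]
contact_force: [-0.9, -1.1, -2.8]
opening: 0.175
finger_force: 60.0
```

```bash
python3 chk.py
python3 - <<'E'
from k import *
s=r.get_state();q=s["q"]
rel(*tool(np.array([.55,-.33,.23]),Ro.from_euler("z",80,degrees=True),0))
q,*e=ik(*tool(np.array([.55,-.33,.23]),Ro.from_euler("z",80,degrees=True),0),q);print(q.round(2),e)
for yaw in(80,100,120,140,160):
    qq=q
    for t in np.linspace(.1,1,10):
        c=np.array([.52,-.33+t*.698,.22]);c[0]+=.053*t
        qq,*e=ik(*tool(c,Ro.from_euler("z",80+(yaw-80)*t,degrees=True),0),qq)
    qq,*e=ik(*tool(np.array([.573,.368,.063]),Ro.from_euler("z",yaw,degrees=True),0),qq)
    print(yaw,qq.round(2),np.round(e,4),np.minimum(qq-LO,HI-qq).min())
E
```

```text
-1.8316229618717608 [ 0.46846798 -0.40397973  0.30397226] [0.03 0.65 0.37 1.87 0.88 0.75 1.02]
scene [(65, [202.0, 164.0], [0.59, -0.328])]
top [(324, [383.0, 211.0], [0.554, -0.368]), (102, [412.0, 247.0], [0.451, -0.445]), (13, [396.0, 243.0], [0.464, -0.4]), (50, [385.0, 248.0], [0.451, -0.369])]
13.68 shift [ 19.4  70.  -51.7] turn [-44.8  -0.4  -0.1] rows 4.2
[ 0.64  0.54 -0.21  1.69  0.13  0.92  1.78] [np.float64(1.1757859251901472e-05), 0.00010955232457288083]
80 [-0.65  0.83 -0.16  1.67  0.19  0.65  0.49] [0. 0.] 0.6122349890277916
100 [-0.57  0.81 -0.23  1.73  0.28  0.63  0.79] [0. 0.] 0.589491820258141
120 [-0.48  0.81 -0.3   1.75  0.37  0.63  1.1 ] [0. 0.] 0.5938377638838044
140 [-0.39  0.83 -0.38  1.73  0.46  0.67  1.42] [0. 0.] 0.6283650966005119
160 [-0.3   0.86 -0.47  1.68  0.53  0.73  1.76] [0. 0.] 0.6912515779579393
```

Emit:
{"api": "move_arm", "payload": {
  "targets": [
    [[0,5,18,-13,-10,0,0],[0,9,36,-26,-20,0,0],[0,14,54,-39,-30,0,0],[0,19,70,-52,-40,0,0],[0,19,70,-52,-45,0,0],[0,19,70,-52,-45,0,0],[0,19,70,-52,-45,0,0]]
  ]
}}

```text
clock: 14.55
tool_pos: [0.4661, -0.3147, 0.2913]
eef_rot: [0.089, 0.996, 0.003, -0.003]
contact_force: [0.5, -0.1, -2.3]
opening: 0.18
finger_force: 60.0
```

Run:
```python
from k import *
s=r.get_state();print(s["q"].round(2),s["contact_force"].round(2))
for c,y in(([.50,-.05,.22],90),([.573,.368,.20],100)):rel(*tool(np.array(c),Ro.from_euler("z",y,degrees=True),0))
```

```text
[ 0.61  0.55 -0.16  1.68  0.1   0.93  1.8 ] [ 0.48 -0.09 -2.32]
14.55 shift [ 98.1 251.2  12.1] turn [  0.3  -0.3 -10.2] rows 4.3
14.55 shift [ 96.4 660.9  34.2] turn [  0.3  -0.3 -20.2] rows 10.7
```

Emit:
{"api": "move_arm", "payload": {
  "targets": [
    [[0,20,45,3,0,0,-2],[0,40,100,6,0,0,-4],[0,60,150,8,0,0,-6],[0,80,200,10,0,0,-8],[0,92,235,12,0,0,-9],[0,98,251,12,0,0,-10],[0,98,251,12,0,0,-10]]
  ]
}}

```text
clock: 15.42
tool_pos: [0.4149, -0.0507, 0.2824]
eef_rot: [0.001, 1.0, 0.003, -0.001]
contact_force: [0.2, -0.5, -1.8]
opening: 0.177
finger_force: 60.0
```

```bash
python3 chk.py
python3 - <<'E'
from k import *
rel(*tool(np.array([.573,.368,.20]),Ro.from_euler("z",100,degrees=True),0))
s=r.snapshot("scene")[:,:,::-1];t=r.snapshot("top")[:,:,::-1]
f=lambda i:np.clip(i.astype(float)*1.5,0,255).astype(np.uint8)
a=f(crop(t,215,150,220,120,3.6));b=np.hstack([f(crop(s,150,120,120,80,3)),f(crop(s,260,80,144,80,3))])
a=a[:, :792];b=cv2.resize(b,(792,168*0+a.shape[0]//2));b=b
cv2.imwrite("pics/p6.png",np.vstack([a[:400],b[:190]]))
E
```

```text
-2.2015294426864402 [ 0.41505589 -0.05309246  0.28235485] [ 0.19  0.36 -0.24  2.09  0.12  0.7   1.44]
scene [(10, [237.0, 154.0], [0.467, -0.327]), (66, [202.0, 164.0], [0.59, -0.328])]
top [(83, [360.0, 240.0], [0.474, -0.3]), (38, [355.0, 251.0], [0.445, -0.287])]
15.72 shift [-69.8 406.5  23.4] turn [  0.3  -0.  -10.5] rows 6.6
```

View pics/p6.png

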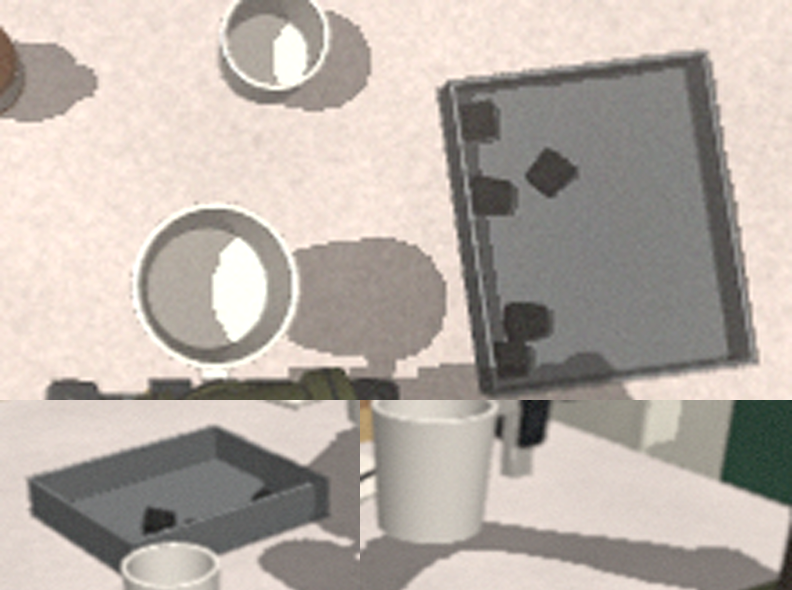

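All five stoppers are in the tray at (478,120), (495,195), (550,172), (528,320) and (512,355), and the jug at (216,285) is empty. Now to the pan, first checking how the jug sits in the grip.

Run:
```python
from k import *
s=r.get_state();pj,Rj=jug(s["tool_pos"],Ro.from_quat(s["eef_rot"]),0);rim=pj+Rj.apply([0,0,.11]);print(pj.round(4),rim.round(4))
# rim ellipse pixel extremes read: left132 right299 top203 bottom369 (x3.6)
print(atz("top",(215+215.5/3.6,150+286/3.6),rim[2]))
# predicted rim outline bounds
a=np.linspace(0,2*np.pi,60);c=np.c_[.048*np.cos(a),.048*np.sin(a),np.full(60,.11)];u=(proj("top",pj+Rj.apply(c))-[215,150])*3.6
print(u.min(0),u.max(0))
b=c.copy();b[:,:2]*=42/48;b[:,2]=0;u=(proj("scene",pj+Rj.apply(b))-[260,80]);print(u.min(0)*3*1, u.max(0)*3)
```

```text
[ 0.5008 -0.0528  0.2213] [ 0.501  -0.0534  0.3313]
[ 0.50113157 -0.05239889  0.33125939]
[133.08442677 202.22504607] [301.40086288 371.10115405]
[ 16.14775684 118.4584982 ] [120.89336721 159.46209697]
```

Emit:
{"api": "move_arm", "payload": {
  "targets": [
    [[0,-10,45,3,0,0,-1],[0,-20,100,6,0,0,-3],[0,-30,155,9,0,0,-4],[0,-40,210,12,0,0,-6],[0,-50,265,15,0,0,-7],[0,-58,320,18,0,0,-9],[0,-65,370,21,0,0,-10],[0,-70,400,23,0,0,-10],[0,-70,406,23,0,0,-10],[0,-70,406,23,0,0,-10]]
  ]
}}

```text
clock: 17.08
tool_pos: [0.4873, 0.3528, 0.2613]
eef_rot: [-0.084, 0.996, 0.002, -0.001]
contact_force: [0.6, -1.1, -1.6]
opening: 0.178
finger_force: 60.0
```

Run:
```python
from k import *
s=log();pj,Rj=jug(s["tool_pos"],Ro.from_quat(s["eef_rot"]),0);print(pj.round(4),Rj.as_euler("zyx",degrees=True).round(2))
# gray-based rim extents in the top view
t=r.snapshot("top");g=cv2.cvtColor(t,cv2.COLOR_RGB2GRAY)
a=np.linspace(0,2*np.pi,90)
def outline(n,pj,rad,z): return proj(n,pj+Rj.apply(np.c_[rad*np.cos(a),rad*np.sin(a),np.full(90,z)]))
gm=cv2.GaussianBlur(g,(0,0),.7).astype(np.float32)
best=[]
for dx in np.arange(-.012,.0121,.002):
  for dy in np.arange(-.012,.0121,.002):
    u=outline("top",pj+[dx,dy,0],.046,.11).astype(np.float32)
    v=cv2.remap(gm,u[None,:,0],u[None,:,1],cv2.INTER_LINEAR)[0]
    best.append((np.median(v),dx,dy))
best.sort(reverse=True);print(best[:6])
rel(*tool(np.array([.573,.368,.075]),Ro.from_euler("z",100,degrees=True),0))
```

```text
[0.5719 0.3674 0.2002] [99.61  0.11  0.24]
[(np.float32(154.59814), np.float64(0.002), np.float64(0.004)), (np.float32(153.34521), np.float64(0.004), np.float64(0.006000000000000002)), (np.float32(153.20312), np.float64(0.012), np.float64(0.009999999999999998)), (np.float32(153.12598), np.float64(0.012), np.float64(0.012)), (np.float32(153.03223), np.float64(0.009999999999999998), np.float64(0.012)), (np.float32(152.83594), np.float64(0.006000000000000002), np.float64(0.012))]
17.12 shift [ -1.1   0.4 125.5] turn [ 0.2 -0.1 -0.4] rows 2.0
```

Emit:
{"api": "move_arm", "payload": {
  "targets": [
    [[0,-1,0,25,0,0,0],[0,-1,0,55,0,0,0],[0,-1,0,80,0,0,0],[0,-1,0,100,0,0,0],[0,-1,0,112,0,0,0],[0,-1,0,120,0,0,0],[0,-1,0,125,0,0,0],[0,-1,0,126,0,0,0],[0,-1,0,126,0,0,0]]
  ]
}}

```text
clock: 18.25
tool_pos: [0.4882, 0.3552, 0.1361]
eef_rot: [-0.084, 0.996, 0.003, -0.0]
contact_force: [-0.1, 0.4, -2.0]
opening: 0.177
finger_force: 60.0
```

```bash
cat > f.py <<'E'
from k import *
F=[]
for _ in range(4): r.snapshot("top");F.append(np.r_[r.get_state()["contact_force"],r.get_state()["moment"]])
s=log();pj,Rj=jug(s["tool_pos"],Ro.from_quat(s["eef_rot"]),0);print(s["clock"],pj.round(4),Rj.as_euler("zyx",degrees=True).round(2),np.mean(F,0).round(2))
E
python3 f.py
```

```text
18.45 [0.5729 0.3699 0.075 ] [9.966e+01 5.000e-02 3.500e-01] [-0.09 -0.22 -2.38 -0.01  0.14 -0.  ]
```

Lower slowly: 9 mm first.

Emit:
{"api": "move_arm", "payload": {
  "targets": [
    [[0,0,0,2,0,0,0],[0,0,0,4,0,0,0],[0,0,0,6,0,0,0],[0,0,0,8,0,0,0],[0,0,0,9,0,0,0],[0,0,0,10,0,0,0],[0,0,0,10,0,0,0]]
  ]
}}

```text
clock: 19.32
tool_pos: [0.488, 0.355, 0.1257]
eef_rot: [-0.084, 0.996, 0.003, -0.0]
contact_force: [0.7, -0.6, -2.6]
opening: 0.176
finger_force: 60.0
```

```bash
python3 f.py
```

```text
19.525 [0.5728 0.3699 0.0648] [9.966e+01 6.000e-02 3.400e-01] [ 0.33  0.15 -2.42  0.03  0.17  0.02]
```

Emit:
{"api": "move_arm", "payload": {
  "targets": [
    [[0,0,0,0.5,0,0,0],[0,0,0,1,0,0,0],[0,0,0,1.5,0,0,0],[0,0,0,2,0,0,0],[0,0,0,2,0,0,0]]
  ]
}}

```text
clock: 20.15
tool_pos: [0.488, 0.3551, 0.1238]
eef_rot: [-0.084, 0.996, 0.003, -0.0]
contact_force: [-0.2, -0.8, -1.6]
opening: 0.179
finger_force: 60.0
```

```bash
python3 f.py
```

```text
20.35 [0.5727 0.3698 0.0627] [9.966e+01 7.000e-02 3.300e-01] [-0.45  0.08 -1.43 -0.03  0.2  -0.04]
```

Emit:
{"api": "move_arm", "payload": {
  "targets": [
    [[0,0,0,0.5,0,0,0],[0,0,0,1,0,0,0],[0,0,0,1,0,0,0]]
  ]
}}

```text
clock: 20.72
tool_pos: [0.488, 0.3551, 0.1228]
eef_rot: [-0.084, 0.996, 0.003, -0.0]
contact_force: [-0.9, 0.2, 1.3]
opening: 0.178
finger_force: 60.0
```

```bash
python3 f.py
```

```text
20.925 [0.5727 0.3699 0.0618] [9.966e+01 7.000e-02 3.400e-01] [-1.25 -0.24  0.33 -0.11  0.24 -0.05]
```

Emit:
{"api": "move_arm", "payload": {
  "targets": [
    [[0,0,0,0,0,0,0],[0.2,0,0,0,0,0,0],[0.25,0,0,0,0,0,0],[0.35,0,0,0,0,0,0],[0.5,0,0,0,0,0,0],[0.6,0,0,0,0,0,0],[0.6,0,0,0,0,0,0]]
  ],
  "newtons": 5
}}

```text
clock: 21.8
tool_pos: [0.488, 0.355, 0.1227]
eef_rot: [-0.084, 0.996, 0.003, -0.0]
contact_force: [1.0, -0.0, -0.0]
opening: 0.601
finger_force: 0.0
```

Emit:
{"api": "move_arm", "payload": {
  "targets": [
    [[0.6,0,0,-10,0,0,0],[0.6,0,0,-30,0,0,0],[0.6,0,0,-60,0,0,0],[0.6,0,0,-100,0,0,0],[0.6,0,0,-150,0,0,0],[0.6,0,0,-200,0,0,0],[0.6,-50,0,-200,0,0,0],[0.6,150,0,-200,0,0,0],[0.6,150,0,-200,0,0,0]]
  ]
}}

```text
clock: 22.92
tool_pos: [0.4137, 0.3417, 0.322]
eef_rot: [-0.083, 0.997, 0.003, -0.001]
contact_force: [-0.8, 0.8, 0.2]
opening: 0.603
finger_force: 0.0
```

```bash
python3 chk.py
python3 - <<'E'
from k import *
# fit upright jug centre by rim brightness in both views, with pan height
S=[(n,cv2.GaussianBlur(cv2.cvtColor(r.snapshot(n),cv2.COLOR_RGB2GRAY),(0,0),.7).astype(np.float32)) for n in("top","scene")]
a=np.linspace(0,2*np.pi,90)
for n,g in S:
  o=[]
  for dx in np.arange(-.02,.021,.002):
    for dy in np.arange(-.02,.021,.002):
      def v(rad):
        u=proj(n,np.c_[.573+dx+rad*np.cos(a),.369+dy+rad*np.sin(a),np.full(90,.172)]).astype(np.float32);return cv2.remap(g,u[None,:,0],u[None,:,1],cv2.INTER_LINEAR)[0]
      o.append((np.mean(v(.046)-v(.040)),round(.573+dx,3),round(.369+dy,3)))
  print(n,sorted(o,reverse=True)[:4])
E
```

```text
0.03573484866515044 [0.41518448 0.34155176 0.32378378] [-0.59  0.48 -0.28  1.72  0.15  0.97  0.81]
scene [(65, [202.0, 164.0], [0.59, -0.328])]
top []
top [(np.float32(56.040916), np.float64(0.575), np.float64(0.373)), (np.float32(53.485992), np.float64(0.573), np.float64(0.373)), (np.float32(52.25577), np.float64(0.575), np.float64(0.375)), (np.float32(49.948708), np.float64(0.573), np.float64(0.375))]
scene [(np.float32(31.542534), np.float64(0.573), np.float64(0.371)), (np.float32(28.234396), np.float64(0.571), np.float64(0.371)), (np.float32(26.847006), np.float64(0.573), np.float64(0.373)), (np.float32(25.05062), np.float64(0.575), np.float64(0.371))]
```

Both views put the upright jug's rim within about 5 mm of the pan's centre, at the expected height.

```bash
python3 -c "
from plant import r
print(r.finish_job())"
```

```text
the job is handed in; nothing more can be done
None
```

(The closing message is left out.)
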